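Tidy the microscope bench: bottles to the box, spatula to the tray

TASK

Clear up the sample bottles and the spatula lying mixed with other things on the microscope bench. One of the two square bottles has tipped over: stand it upright on the bench and let go of it, then put both bottles upright into the two-compartment box, and lay the spatula flat on the floor of the low tray, beside the probe that is already there. Set everything down rather than dropping it, and leave the other things on the bench where they are.

Things in the scene. Friction and masses are not known exactly. Their poses are not given: they have to be found in the camera images.
- bottle_a: the tipped bottle: a square white plastic bottle, 46 x 46 mm body 72 mm tall with a thin paper label on one side, a narrow neck, then a round screw cap 36 mm across and 22 mm tall (from 78 to 100 mm above the foot); 100 mm tall in all, about 120 g. Origin: centre of the foot; z axis: from foot to cap. It starts lying on a flat side, its cap pointing roughly to the robot's left (+y)
- bottle_b: the other bottle, standing at the start: a square white plastic bottle, 46 x 46 mm body 72 mm tall with a thin paper label on one side, a narrow neck, then a round screw cap 36 mm across and 22 mm tall (from 78 to 100 mm above the foot); 100 mm tall in all, about 120 g. Origin: centre of the foot; z axis: from foot to cap
- spatula: the spatula, lying on the bench: 160 mm long, about 40 g; light wooden handle 95 mm long, 14 mm wide, 12 mm high with a rectangular section. Origin: middle of the length, on the underside; x axis: towards the steel working end, z up. The handle runs from x = -80 to +15 mm; then a steel shank to a blade 36 mm long, 24 mm wide, 4 mm thick, its mid-plane 6 mm above the underside. It balances near x = 0
- probe: dissecting probe, lying flat in the tray from the start, roughly along its long side, 40 mm from its middle; it stays there. 160 mm long, wooden handle as the spatula's, then a steel rod 5.6 mm thick. Origin: middle of the length, on the underside; x axis: towards the steel end
- bottle_box: grey box with two compartments, open on top, fixed to the bench; outside 82 (x) x 145 (y) x 66 mm high, walls, divider and floor 6 mm. The divider lies at y = 0, parallel to x; compartments are about 70 (x) x 63 (y) mm, centred at y = +35 and -35 mm. Origin: centre of the underside. It may stand on the left or on the right, slightly turned
- tool_tray: low grey tray, open on top, fixed to the bench; outside 200 (x) x 150 (y) x 36 mm high, walls and floor 5 mm. Origin: centre of the underside. It stands on the side opposite the box, slightly turned
- beaker: glass beaker, 68 mm across, 85 mm tall; bystander. Origin: centre of the underside
- dish: glass dish with lid, 63 mm across, 15 mm tall; bystander. Origin: centre of the underside
- case: small white slide case, 86 x 35 x 30 mm; bystander. Origin: centre of the underside
- mouse: black computer mouse, 100 x 58 x 31 mm; bystander. Origin: centre of the underside
- tape: roll of paper tape lying flat, 68 mm across, 20 mm tall; bystander. Origin: centre of the underside
- weight: knobbed steel balance weight, 44 mm across, 52 mm tall; bystander. Origin: centre of the underside
Things that resemble listed ones, but are neither listed nor needed, are in the scene too. What is shaped like the spatula but black is not meant. What is shaped like the probe but purple is not meant.

How it is judged (in metres and radians):
On the way:
1. the tipped bottle stands upright on the bench, let go and still (angle between bottle_a's own z axis and vertical below 0.08 rad and height (world z) of bottle_a below 0.003 m and contact force between the fingers and bottle_a below 0.1 N and linear speed of bottle_a below 0.02 m/s), for 0.2 s.
At the end, for the whole second after the job is handed in: Both bottles stand upright (within 7 degrees) on the floor of the box, one in each compartment; the spatula and the probe lie flat (within 7 degrees) on the tray floor, inside its walls (origin at most 20 mm above the tray's underside); all at rest (x of bottle_a in the frame of bottle_box between -0.03 and 0.03 m and y of bottle_a in the frame of bottle_box between -0.065 and 0.065 m and z of each of bottle_a, bottle_b in the frame of bottle_box below 0.012 m and angle between each of bottle_a, bottle_b's own z axis and vertical below 0.12 rad and linear speed of each of bottle_a, bottle_b, spatula, probe below 0.02 m/s and x of bottle_b in the frame of bottle_box between -0.03 and 0.03 m and y of bottle_b in the frame of bottle_box between -0.065 and 0.065 m and x of spatula in the frame of tool_tray between -0.07 and 0.07 m and y of spatula in the frame of tool_tray between -0.07 and 0.07 m and z of each of spatula, probe in the frame of tool_tray below 0.02 m and angle between spatula's own x axis and vertical between 1.45 and 1.69 rad and x of probe in the frame of tool_tray between -0.07 and 0.07 m and y of probe in the frame of tool_tray between -0.07 and 0.07 m and angle between probe's own x axis and vertical between 1.45 and 1.69 rad); the robot touches nothing.
It fails at once if a bystander (beaker, dish, case, mouse, tape, weight) is moved by more than 40 mm or the beaker is tipped (distance of any of beaker, dish, case, mouse, tape, weight from where it was at the start of the episode above 0.04 m or angle between beaker's own z axis and vertical above 0.6 rad).
It fails at once if a bottle or tool is dropped (falls freely faster than 0.7 m/s, about 25 mm) ((linear speed of bottle_a above 0.7 m/s and contact force between anything else and bottle_a below 0.05 N) or (linear speed of bottle_b above 0.7 m/s and contact force between anything else and bottle_b below 0.05 N) or (linear speed of spatula above 0.7 m/s and contact force between anything else and spatula below 0.05 N) or (linear speed of probe above 0.7 m/s and contact force between anything else and probe below 0.05 N)).
It also fails if it takes over 72 s, if anything falls off the work surface, if the arm or the gripper's body presses on something with over 40 N, if the wrist force passes 120 N, or if a joint passes its speed limit or range.

ROBOT

A 6-joint arm with a two-finger parallel gripper is mounted at the origin on the work surface. World frame = base frame: x ahead of the robot, y to its left, z up, the work surface at z = 0. Lengths are in mm, angles in rad, forces in N, time in s.
With the tool pointing down it reaches from about 275 to 1000 mm from the base axis. Payload 8.4 kg.
Tool frame: the origin (TCP) lies midway between the tips of the shut fingers; the grasp point (between the pads) lies behind it (r.pinch_z is the z of the grasp point in the tool frame, in mm); z points along the fingers, y is the direction in which the jaws open and shut (so a half turn about z gives the same grasp; the last joint's range is limited). The gripper opens to 85 mm and grips with 20 to 120 N. Pads are 22 mm wide; open, the fingers measure 114 mm over their backs; the gripper's body (76 mm by 85 mm) begins 54 mm behind the grasp point. The pads swing forward as they close: fully open they stand 13 mm farther back than shut.
Start: joints at [-1.224, 0.353, 1.633, -0, 1.155, -0.002], TCP at [213.605, -587.368, 231.281] pointing down, gripper open.
Joint ranges: [-2.63, 2.63], [-0.92, 2.1], [0.06, 2.66], [-1.3, 4.44], [0, 2.69], [-3.02, 3.02]. Speed limits (rad/s): [2.22, 2.22, 2.79, 3.14, 3.14, 3.14].

INTERFACE

Orientations are given as [roll, pitch, yaw] about the fixed x, y, z axes, in that order (R = Rz(yaw) Ry(pitch) Rx(roll)).
In Python, from rig import r, optics, ticket gives the robot as it stands.
- The arm moves only by the shell command python3 -m jog 'ROWS' [FORCE]. ROWS is text: rows parted by semicolons, each of 7 numbers parted by spaces: the closure in counts, from 0 (fully open) to 255 (shut), then the shift along the tool's x, y, z in mm, then the turn, a rotation vector about the tool's x, y, z in degrees. A call has 1 to 5 rows; each row shifts and turns the pose as measured when the row begins, along the tool's axes as they then stand; what a row does not reach is not made up. A row lasts 1/12 s, in which the tool goes at most 41.7 mm and 7.16 degrees, less where a joint would pass 70% of its speed; a pose out of reach is approached as far as the arm can. A call with a gripper value outside its range is refused whole. The fingers move at their own pace and stop on an object; FORCE is the grip in N (left out, the last holds). Time passes only in rows, so rows that do not move let the fingers close. It gives the time, the measured TCP pose, the force and the opening at its end, in the units of the state.
- r.sense(): the state, without advancing time (a new reading comes with each control period).
- optics.grab_frame(name): name is "side" or "top" or "wrist"; returns the picture (480x640x3 uint8, red, green, blue); there is no depth.
- optics.camera_info(name): a dict with "fx", "fy", "cx", "cy" (pixels), "world_from_camera" (4x4, takes a point from camera to world coordinates). Camera axes: x right, y down, z forward; pixel columns grow to the right and rows downward; lengths in mm; the calibration is good to about 2 mm. A picture is of the moment at which its call begins: read the wrist's pose just before it. camera_info takes no time and is no camera call; for the wrist camera it gives the pose at the moment of the call.
- ticket.sign_off(): hands the job in, once; it reports no verdict.
The state is a dict: "clock": time; "qpos": joint angles; "qvel": joint speeds; "joint_efforts": joint torques, N m; "eef_pos": TCP position; "tcp_rot": TCP orientation; "contact_force": force on the tool from outside, world axes, zero at the start; "wrist_torque": the same for the moment, N m; "opening": opening from 0.0 (shut) to 1.0 (fully open).
Only numpy, scipy, OpenCV 4.12 (cv2) and the standard library are available. Lean on these libraries where they do the work, as an engineer would, in place of code of your own. Each camera call takes 0.05 s, during which the arm holds its last target.

## Working session

There is one attempt and no reset: what is moved stays moved. The work goes in short steps, Python scripts to look and compute and a shell command to move; the robot and the scene stay as the last step left them, time stands still between calls to the robot, and variables do not carry over. Pictures are saved under pics/ and viewed, and the job is handed in when it is done.

```bash
ls; mkdir -p pics; python3 - <<'E'
from rig import r, optics, ticket
import cv2
print(r.sense(), r.pinch_z)
for n in ("side","top","wrist"):
    i=optics.camera_info(n); print(n,i)
    cv2.imwrite(f"pics/{n}0.png",optics.grab_frame(n)[:,:,::-1])
E
```

```text
pics
{'clock': 0.0, 'qpos': array([-1.22440122e+00,  3.53675830e-01,  1.63411789e+00, -1.16440698e-05,
        1.15521901e+00, -2.41446442e-03]), 'qvel': array([ 0.00204782,  0.00056194, -0.00019551, -0.00102055,  0.00264665,
        0.0002248 ]), 'joint_efforts': array([-1.89687511e-03, -6.05255771e+01, -3.42065012e+01, -2.03396730e-04,
        9.62781633e-03, -5.79021162e-05]), 'eef_pos': array([ 213.4389518 , -586.92040665,  230.55135129]), 'tcp_rot': array([-3.14017256e+00,  7.21753081e-06,  3.48814289e-01]), 'contact_force': array([-0.63492285,  0.1706382 ,  0.05408555]), 'wrist_torque': array([ 0.04164951, -0.00038886,  0.00546822]), 'opening': 1.0023808641100316} -18.700000000000003
side {'fx': 439.04707036518056, 'fy': 439.04707036518056, 'cx': 320.36548920851385, 'cy': 239.66241329559634, 'world_from_camera': array([[-9.19201038e-01, -2.34426070e-01,  3.16407759e-01,
         1.70611551e+02],
       [-3.93612936e-01,  5.22968590e-01, -7.56024279e-01,
         8.61707711e+02],
       [ 1.17604807e-02, -8.19480489e-01, -5.72986405e-01,
         6.48786801e+02],
       [ 0.0000
[... 314 characters left out ...]
131947e-02,  1.12377388e-02,
         6.76345260e+01],
       [-4.42458776e-03, -2.04225809e-01, -9.78913807e-01,
         1.09111368e+03],
       [ 0.00000000e+00,  0.00000000e+00,  0.00000000e+00,
         1.00000000e+00]])}
wrist {'fx': 360.92608358585437, 'fy': 360.92608358585437, 'cx': 322.23806362006985, 'cy': 244.30410041018305, 'world_from_camera': array([[ 3.41671305e-01, -8.89741795e-01, -3.02688385e-01,
         2.90911955e+02],
       [-9.39819085e-01, -3.23773343e-01, -1.09137117e-01,
        -5.59348218e+02],
       [-8.98575377e-04,  3.21761342e-01, -9.46820380e-01,
         3.73638879e+02],
       [ 0.00000000e+00,  0.00000000e+00,  0.00000000e+00,
         1.00000000e+00]])}
```

View pics/top0.png

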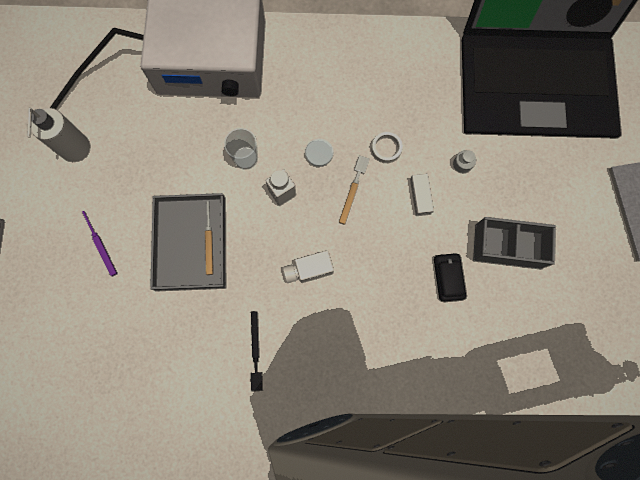

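View pics/side0.png

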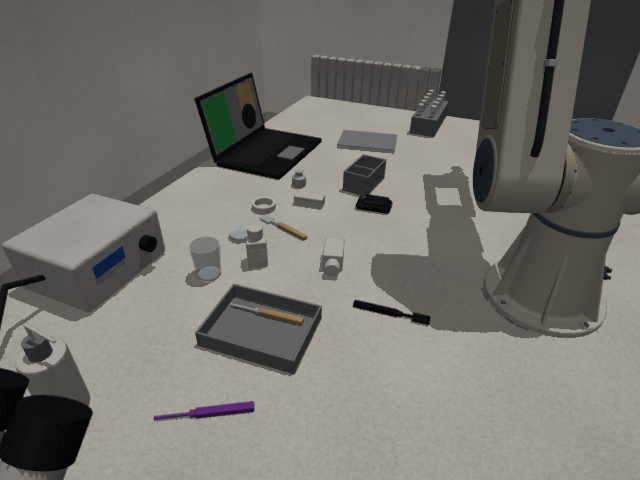

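View pics/wrist0.png

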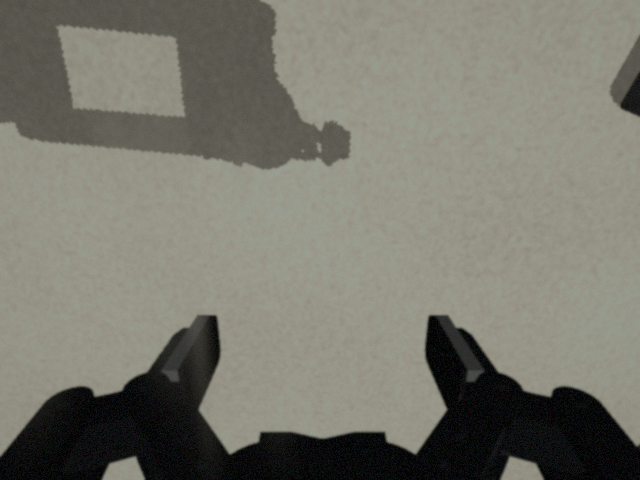

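The tipped bottle is at about (308,267) in the top view and the standing bottle at (280,187). The wooden spatula is at (353,188), the box at (513,242), and the tray at (188,242) with the probe at (208,240). Next I'll measure these positions.

```bash
cat > h.py <<'E'
import numpy as np, cv2
from rig import r, optics, ticket
def cast(info,uv,z):
    uv=np.atleast_2d(np.array(uv,float)); W=info["world_from_camera"]
    d=np.c_[(uv[:,0]-info["cx"])/info["fx"],(uv[:,1]-info["cy"])/info["fy"],np.ones(len(uv))]@W[:3,:3].T
    o=W[:3,3]; return o+d*((z-o[2])/d[:,2])[:,None]
def proj(info,P):
    W=info["world_from_camera"]; c=(np.atleast_2d(P)-W[:3,3])@W[:3,:3]
    return np.c_[c[:,0]/c[:,2]*info["fx"]+info["cx"],c[:,1]/c[:,2]*info["fy"]+info["cy"]]
def save(n,img,crop=None,k=1):
    if crop: img=img[crop[1]:crop[3],crop[0]:crop[2]]
    cv2.imwrite(n,cv2.resize(img[:,:,::-1],None,fx=k,fy=k,interpolation=cv2.INTER_CUBIC))
def st():
    s=r.sense(); print("t%.2f"%s["clock"],"q",s["qpos"].round(2),"p",s["eef_pos"].round(1),"rpy",s["tcp_rot"].round(3),"F",s["contact_force"].round(1),"op %.2f"%s["opening"])
E
python3 - <<'E'
from h import *
im=cv2.imread("pics/top0.png")[:,:,::-1]
save("pics/topA.png",im,(220,120,420,290),4)
save("pics/topB.png",im,(140,180,240,300),5)
save("pics/topC.png",im,(420,200,570,310),5)
E
```

```text
(no output)
```

View pics/topA.png

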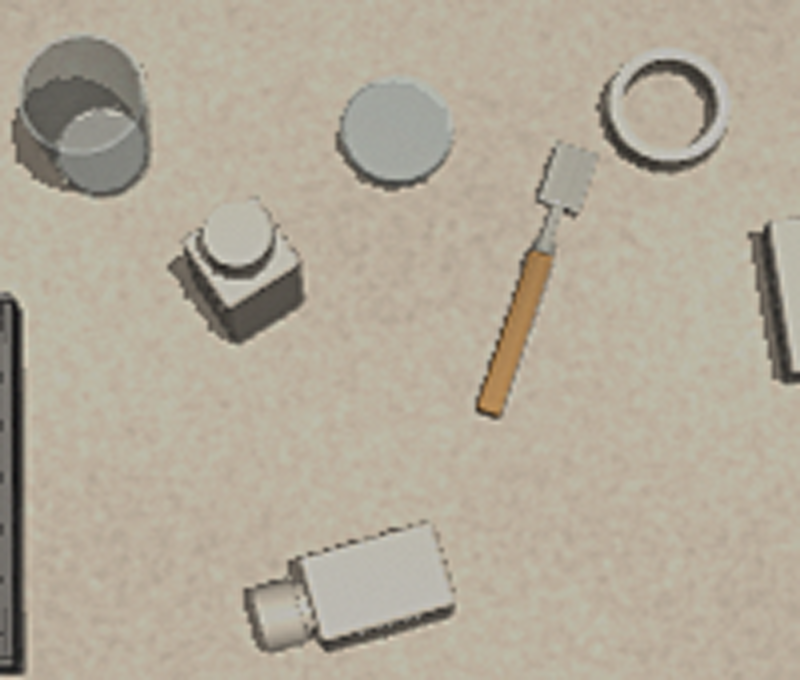

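View pics/topB.png

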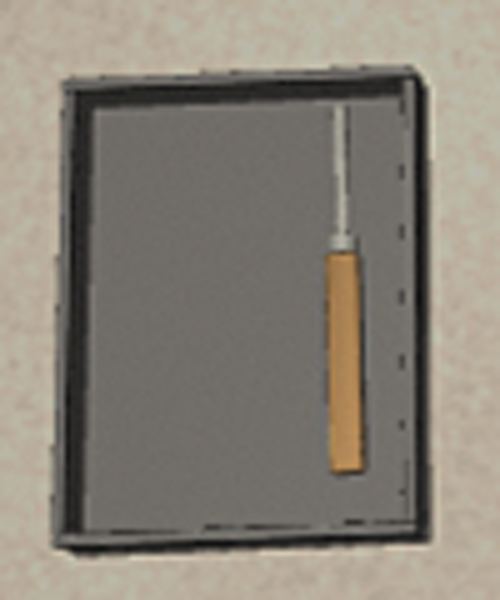

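View pics/topC.png

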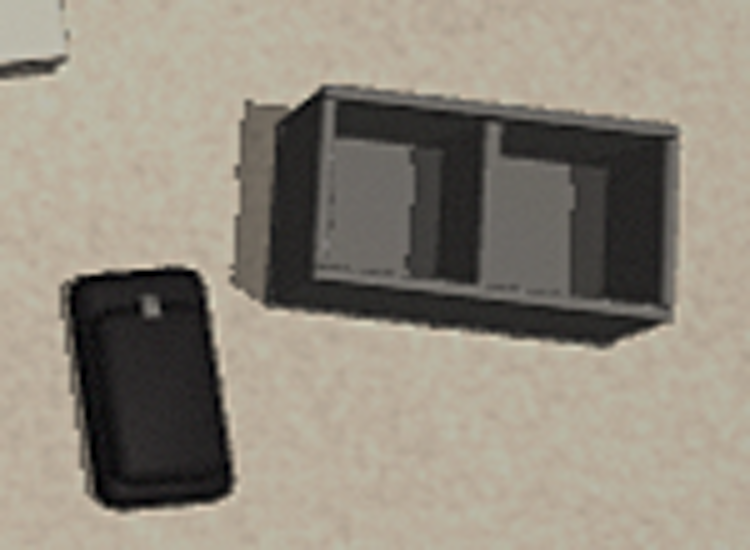

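```bash
python3 - <<'E'
from h import *
i=optics.camera_info("top")
def c(l,k,o,z): 
    return cast(i,np.array(l)/k+np.array(o)-0.375,z)[:,:2]
A=c([(298,559),(432,523),(454,600),(320,637)],4,(220,120),46); print("A",A.round(),A.mean(0).round())
print("Bcap",c([(239,234)],4,(220,120),100).round())
B=c([(184,243),(301,265),(235,310)],4,(220,120),72);print("Bbody",B.round(), B[:2].mean(0).round(), np.degrees(np.arctan2(*(B[1]-B[2])[::-1])))
S=c([(489,413),(540,250)],4,(220,120),12);print("S",S.round(),np.degrees(np.arctan2(*(S[1]-S[0])[::-1])))
print("tip",c([(578,147)],4,(220,120),8).round())
X=c([(325,88),(678,128),(672,315),(315,275)],5,(420,200),66);print("box",X.round(),X.mean(0).round(),[np.degrees(np.arctan2(*v)) for v in (X[0]-X[1],X[3]-X[2])])
T=c([(65,78),(415,68),(55,537),(420,525)],5,(140,180),36);print("tray",T.round(),T.mean(0).round())
P=c([(347,470),(342,250)],5,(140,180),17);print("probe",P.round(),"tip",c([(339,107)],5,(140,180),11).round())
for n,p,z in (("beaker",(100,165),0),("dish",(395,130),15),("tape",(665,108),20)): print(n,c([p],4,(220,120),z).round())
E
```

```text
A [[475. 118.]
 [496.  50.]
 [456.  37.]
 [435. 105.]] [466.  77.]
Bcap [[630. 152.]]
Bbody [[634. 182.]
 [624. 121.]
 [598. 154.]] [629. 152.] -52.47081264768919
S [[564.  20.]
 [656.  -5.]] -15.536929411944769
tip [[718. -26.]]
box [[ 571. -268.]
 [ 559. -410.]
 [ 482. -403.]
 [ 493. -261.]] [ 526. -336.] [np.float64(4.868217868359958), np.float64(4.673233424112185)]
tray [[605. 424.]
 [614. 276.]
 [409. 409.]
 [419. 260.]] [512. 343.]
probe [[444. 296.]
 [538. 305.]] tip [[603. 313.]]
beaker [[702. 239.]]
dish [[722.  76.]]
tape [[737. -72.]]
```

```bash
cat >> h.py <<'E'
from scipy.spatial.transform import Rotation as Ro
def Rt(yaw,tilt=0):
    "tool down with heading yaw (deg) of tool x, then turned by tilt about tool y"
    return Ro.from_euler("xyz",[180,0,yaw],degrees=True)*Ro.from_euler("y",tilt,degrees=True)
def plan(pos,yaw,tilt=0,n=5,vmax=41,wmax=7.1,pinch=False):
    s=r.sense(); p=s["eef_pos"]; R=Ro.from_euler("xyz",s["tcp_rot"])
    G=Rt(yaw,tilt); pos=np.array(pos,float)
    if pinch: pos=pos-G.apply([0,0,r.pinch_z])
    d=pos-p; rv=(R.inv()*G).as_rotvec(degrees=True)
    N=int(np.ceil(max(np.linalg.norm(d)/vmax,np.linalg.norm(rv)/wmax,1)))
    st(); print("target",pos.round(1),"dist %.1f ang %.1f rows %d"%(np.linalg.norm(d),np.linalg.norm(rv),N)); print("total in tool axes",R.inv().apply(d).round(1),rv.round(1))
    for k in range(min(n,N)):
        sh=R.inv().apply(d/N); print(" ",sh.round(1),(rv/N).round(1)); R=R*Ro.from_rotvec(rv/N,degrees=True)
E
python3 -c "
from h import *
plan([462,90,200],107,0)"
```

```text
t0.15 q [-1.22  0.35  1.63 -0.    1.16 -0.  ] p [ 213.5 -587.   230.7] rpy [-3.141  0.     0.349] F [-0.5 -0.3 -0.5] op 0.99
target [462.  90. 200.] dist 721.8 ang 87.0 rows 18
total in tool axes [ 464.9 -551.3   31.3] [ -0.1  -0.  -87. ]
  [ 25.8 -30.6   1.7] [-0.  -0.  -4.8]
  [ 28.3 -28.3   1.7] [-0.  -0.  -4.8]
  [ 30.6 -25.9   1.7] [-0.  -0.  -4.8]
  [ 32.7 -23.2   1.7] [-0.  -0.  -4.8]
  [ 34.5 -20.3   1.7] [-0.  -0.  -4.8]
```

```bash
python3 -m jog '0 26 -31 1 0 0 -5; 0 28 -28 1 0 0 -5; 0 31 -26 1 0 0 -5; 0 33 -23 1 0 0 -5; 0 35 -20 1 0 0 -5' 60; python3 -c "
from h import *
plan([462,90,200],107,0)"
```

```text
clock: 0.57
eef_pos: [281.1, -398.2, 223.2]
tcp_rot: [3.141, 0.002, 0.793]
contact_force: [0.9, 0.4, 0.5]
opening: 0.997
t0.57 q [-0.96  0.15  1.93 -0.    1.07 -0.18] p [ 281.1 -398.2  223.2] rpy [3.141e+00 2.000e-03 7.930e-01] F [0.9 0.4 0.5] op 1.00
target [462.  90. 200.] dist 521.1 ang 61.6 rows 13
total in tool axes [ 474.8 -213.6   22.4] [ -0.    0.1 -61.6]
  [ 36.5 -16.4   1.7] [-0.   0.  -4.7]
  [ 37.8 -13.4   1.7] [-0.   0.  -4.7]
  [ 38.7 -10.2   1.7] [-0.   0.  -4.7]
  [39.4 -7.   1.7] [-0.   0.  -4.7]
  [39.9 -3.7  1.7] [-0.   0.  -4.7]
```

```bash
python3 -m jog '0 36 -16 2 0 0 -5; 0 38 -13 2 0 0 -5; 0 39 -10 2 0 0 -5; 0 39 -7 2 0 0 -5; 0 40 -4 2 0 0 -5'; python3 -c "
from h import *
plan([455,60,200],107,0)"
```

```text
clock: 0.98
eef_pos: [347.6, -201.8, 212.4]
tcp_rot: [3.141, 0.001, 1.249]
contact_force: [1.6, -0.1, 0.6]
opening: 1.001
t0.98 q [-0.53  0.02  2.1  -0.    1.02 -0.21] p [ 347.6 -201.8  212.4] rpy [3.141e+00 1.000e-03 1.249e+00] F [ 1.6 -0.1  0.6] op 1.00
target [455.  60. 200.] dist 283.3 ang 35.4 rows 7
total in tool axes [282.4  19.   12.1] [  0.    0.1 -35.4]
  [40.3  2.7  1.7] [ 0.   0.  -5.1]
  [39.9  6.3  1.7] [ 0.   0.  -5.1]
  [39.2  9.8  1.7] [ 0.   0.  -5.1]
  [38.2 13.2  1.7] [ 0.   0.  -5.1]
  [36.9 16.5  1.8] [ 0.   0.  -5.1]
```

```bash
python3 -m jog '0 40 3 2 0 0 -5; 0 40 6 2 0 0 -5; 0 39 10 2 0 0 -5; 0 38 13 2 0 0 -5; 0 37 17 2 0 0 -5'; python3 - <<'E'
from h import *
i=optics.camera_info("wrist"); im=optics.grab_frame("wrist"); np.savez("w1.npz",**i)
save("pics/w1.png",im); print(proj(i,[[466,77,46],[475,118,46],[496,50,46],[456,37,46],[435,105,46]]).round())
plan([462,90,150],107,-35)
E
```

```text
clock: 1.4
eef_pos: [422.7, -7.4, 202.6]
tcp_rot: [3.14, 0.002, 1.707]
contact_force: [0.7, -1.1, -0.0]
opening: 0.999
[[391. 127.]
 [414.  72.]
 [421. 167.]
 [370. 176.]
 [359.  83.]]
t1.45 q [-0.01  0.07  2.07  0.    1.   -0.15] p [425.5  -1.6 202.6] rpy [ 3.137 -0.     1.716] F [2.4 2.6 0.5] op 1.00
target [462.  90. 150.] dist 111.8 ang 36.0 rows 6
total in tool axes [85.4 49.1 52.9] [ -2.4 -34.9  -8.5]
  [14.2  8.2  8.8] [-0.4 -5.8 -1.4]
  [14.8  8.5  7.4] [-0.4 -5.8 -1.4]
  [15.3  8.8  5.9] [-0.4 -5.8 -1.4]
  [15.6  9.2  4.4] [-0.4 -5.8 -1.4]
  [15.8  9.5  2.9] [-0.4 -5.8 -1.4]
```

View pics/w1.png

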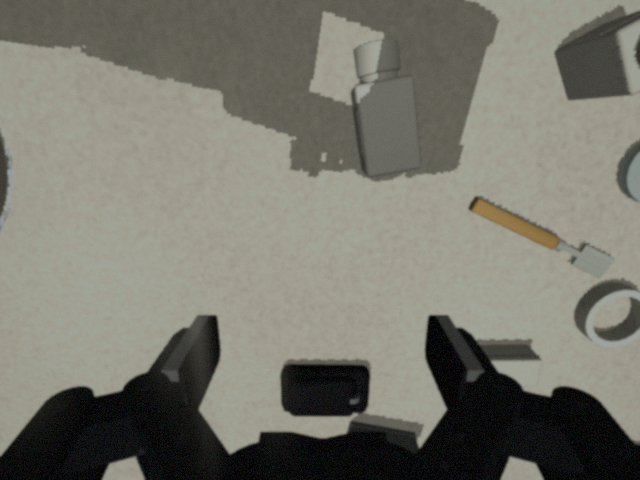

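The wrist view matches the measured bottle corners to a few mm: body (354-420, 77-177), cap at (377,58). I'll tilt and approach.

```bash
python3 -m jog '0 14 8 9 0 -6 -1; 0 15 8 7 0 -6 -1; 0 15 9 6 0 -6 -1; 0 15 9 4 0 -6 -2; 0 16 9 3 0 -6 -1'; python3 - <<'E'
from h import *
plan([462,90,70],107,-35,pinch=True)
E
```

```text
clock: 1.87
eef_pos: [462.9, 71.6, 162.6]
tcp_rot: [-3.136, 0.537, 1.814]
contact_force: [0.5, -1.1, 0.3]
opening: 0.999
t1.87 q [ 0.52  0.3   2.03 -0.59  1.07  0.63] p [462.9  71.6 162.6] rpy [-3.136  0.537  1.814] F [ 0.5 -1.1  0.3] op 1.00
target [465.1  79.7  54.7] dist 108.3 ang 5.4 rows 3
total in tool axes [61.5  4.7 89. ] [-2.  -4.3 -2.6]
  [20.5  1.6 29.7] [-0.7 -1.4 -0.9]
  [21.2  1.5 29.2] [-0.7 -1.4 -0.9]
  [21.9  1.5 28.6] [-0.7 -1.4 -0.9]
```

```bash
python3 -m jog '0 20 2 30 -1 -2 -1; 0 21 2 29 -1 -1 -1; 0 22 2 29 -1 -1 -1'; python3 - <<'E'
from h import *
save("pics/s1.png",optics.grab_frame("side"),(200,150,440,330),3)
plan([463,87,22],107,-35,pinch=True,vmax=20)
E
```

```text
clock: 2.12
eef_pos: [473.8, 88.5, 54.4]
tcp_rot: [3.112, 0.612, 1.88]
contact_force: [1.0, 0.2, -0.7]
opening: 0.998
t2.17 q [ 0.59  0.53  2.08 -0.81  0.88  0.91] p [469.9  86.9  46.8] rpy [3.125 0.613 1.889] F [-3.7  0.1 -5.6] op 1.00
target [466.1  76.7   6.7] dist 41.5 ang 1.9 rows 3
total in tool axes [16.2 -7.4 37.5] [1.6 0.1 1. ]
  [ 5.4 -2.5 12.5] [0.5 0.  0.3]
  [ 5.4 -2.4 12.5] [0.5 0.  0.3]
  [ 5.3 -2.3 12.6] [0.5 0.  0.3]
```

View pics/s1.png

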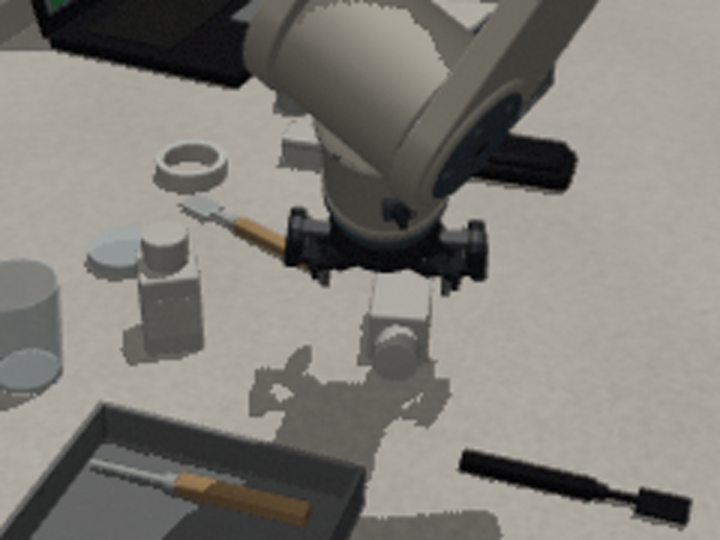

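```bash
python3 -m jog '0 5 -3 12 0 0 0; 0 5 -2 12 0 0 0; 0 5 -2 11 0 0 0'; python3 - <<'E'
from h import *
plan([463,87,24],107,-35,pinch=True,vmax=20)
E
```

```text
clock: 2.42
eef_pos: [464.2, 76.8, 6.4]
tcp_rot: [3.136, 0.615, 1.897]
contact_force: [0.4, -0.1, 0.8]
opening: 1.005
t2.42 q [ 0.58  0.61  2.1  -0.88  0.82  0.99] p [464.2  76.8   6.4] rpy [3.136 0.615 1.897] F [ 0.4 -0.1  0.8] op 1.00
target [466.1  76.7   8.7] dist 3.0 ang 1.9 rows 1
total in tool axes [-1.8  1.8 -1.5] [1.3 0.3 1.4]
  [-1.8  1.8 -1.5] [1.3 0.3 1.4]
```

```bash
python3 -m jog '120 -2 2 -1 1 0 1; 140 0 0 0 0 0 0; 255 0 0 0 0 0 0; 255 0 0 0 0 0 0; 255 0 0 0 0 0 0' 60; python3 -m jog '255 0 0 0 0 0 0; 255 0 0 0 0 0 0'; python3 - <<'E'
from h import *
st()
save("pics/s2.png",optics.grab_frame("side"),(200,150,440,330),3)
E
```

```text
clock: 2.83
eef_pos: [465.6, 74.1, 10.0]
tcp_rot: [-3.139, 0.616, 1.873]
contact_force: [0.5, 0.0, -0.4]
opening: 0.531
clock: 3.0
eef_pos: [466.0, 74.3, 11.1]
tcp_rot: [-3.141, 0.615, 1.872]
contact_force: [-1.3, -0.4, -1.4]
opening: 0.532
t3.00 q [ 0.57  0.6   2.09 -0.84  0.84  0.97] p [466.   74.3  11.1] rpy [-3.141  0.615  1.872] F [-1.3 -0.4 -1.4] op 0.53
```

View pics/s2.png

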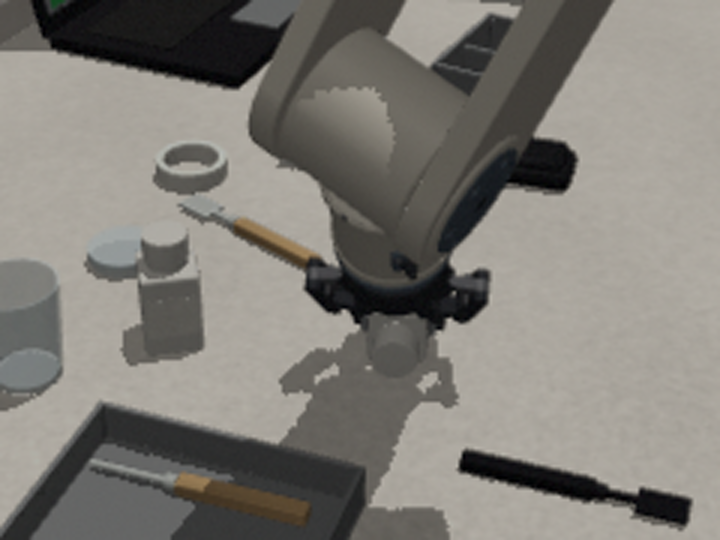

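```bash
cat >> h.py <<'E'
# bottle_a in the tool frame at first grasp
Rg=Ro.from_euler("xyz",[-3.141,0.615,1.872]); u=np.array([-.295,.9555,0])
footT=Rg.inv().apply(np.array([476.5,42.5,23])-np.array([466,74.3,11.1])); axT=Rg.inv().apply(u)
E
python3 - <<'E'
from h import *
print(footT.round(1),axT.round(3))
for t in (50,54.7,60):
    G=Rt(107.3,t); print(t,G.apply(axT).round(3),(np.array([480,60,10])-G.apply(footT)).round(1))
plan([466,74,80],107.3,-28,vmax=20)
E
```

```text
[-34.2   0.6   9.6] [ 0.817  0.001 -0.577]
50 [-0.023  0.08   0.997] [475.1  73.8  42.4]
54.7 [0.001 0.001 1.   ] [475.9  71.2  43.5]
60 [ 0.028 -0.087  0.996] [476.8  68.2  44.4]
t3.05 q [ 0.57  0.6   2.09 -0.84  0.84  0.97] p [466.   74.3  11.1] rpy [-3.141  0.615  1.872] F [-0.3  0.4 -1.6] op 0.53
target [466.  74.  80.] dist 68.9 ang 7.2 rows 4
total in tool axes [-40.   -0.2 -56.1] [-0.1  7.2 -0. ]
  [-10.  -0. -14.] [-0.   1.8 -0. ]
  [ -9.5  -0.  -14.3] [-0.   1.8 -0. ]
  [ -9.1  -0.  -14.6] [-0.   1.8 -0. ]
  [ -8.6  -0.  -14.9] [-0.   1.8 -0. ]
```

```bash
python3 -m jog '255 -8 0 -12 0 0 0; 255 -10 0 -14 0 0 0; 255 -10 0 -14 0 2 0; 255 -9 0 -14 0 3 0; 255 -9 0 -15 0 4 0'; python3 - <<'E'
from h import *
plan([476,71,100],107.3,54.7,vmax=20)
E
```

```text
clock: 3.47
eef_pos: [462.9, 75.1, 93.0]
tcp_rot: [-3.131, 0.456, 1.882]
contact_force: [-0.2, -0.5, -1.8]
opening: 0.533
t3.47 q [ 0.48  0.38  2.09 -0.6   0.87  0.61] p [462.9  75.1  93. ] rpy [-3.131  0.456  1.882] F [-0.2 -0.5 -1.8] op 0.53
target [476.  71. 100.] dist 15.4 ang 80.8 rows 12
total in tool axes [-10.2  11.2  -2.9] [-0.6 80.8  0.1]
  [-0.9  0.9 -0.2] [-0.1  6.7  0. ]
  [-0.8  0.9 -0.3] [-0.1  6.7  0. ]
  [-0.8  0.9 -0.4] [-0.1  6.7  0. ]
  [-0.7  0.9 -0.5] [-0.1  6.7  0. ]
  [-0.6  0.9 -0.6] [-0.1  6.7  0. ]
```

```bash
python3 -m jog '255 -1 1 0 0 7 0; 255 -1 1 0 0 7 0; 255 -1 1 0 0 7 0; 255 -1 1 -1 0 7 0; 255 -1 1 -1 0 7 0'; python3 - <<'E'
from h import *
plan([476,71,100],107.3,54.7,vmax=20)
E
```

```text
clock: 3.88
eef_pos: [469.7, 75.5, 101.1]
tcp_rot: [-3.14, -0.094, 1.884]
contact_force: [0.1, 0.6, -2.1]
opening: 0.531
t3.88 q [ 0.09  0.31  2.05  0.13  0.81 -0.31] p [469.7  75.5 101.1] rpy [-3.14  -0.094  1.884] F [ 0.1  0.6 -2.1] op 0.53
target [476.  71. 100.] dist 7.9 ang 49.3 rows 7
total in tool axes [-6.3  4.6  0.5] [-0.4 49.3  0.5]
  [-0.9  0.7  0.1] [-0.1  7.   0.1]
  [-0.9  0.7 -0. ] [-0.1  7.   0.1]
  [-0.9  0.7 -0.1] [-0.1  7.   0.1]
  [-0.9  0.7 -0.3] [-0.1  7.   0.1]
  [-0.8  0.7 -0.4] [-0.1  7.   0.1]
```

```bash
python3 -m jog '255 -1 1 0 0 7 0; 255 -1 1 0 0 7 0; 255 -1 1 0 0 7 0; 255 -1 1 0 0 7 0; 255 -1 1 0 0 7 0'; python3 - <<'E'
from h import *
plan([476,71,80],107.3,54.7,vmax=20)
E
```

```text
clock: 4.3
eef_pos: [481.1, 72.4, 106.6]
tcp_rot: [3.113, -0.716, 1.904]
contact_force: [0.4, -0.1, -2.1]
opening: 0.532
t4.30 q [-0.26  0.54  1.91  0.64  1.2  -0.98] p [481.1  72.4 106.6] rpy [ 3.113 -0.716  1.904] F [ 0.4 -0.1 -2.1] op 0.53
target [476.  71.  80.] dist 27.1 ang 13.7 rows 2
total in tool axes [-17.2  -5.8  20.1] [ 0.3 13.7  1.4]
  [-8.6 -2.9 10.1] [0.2 6.8 0.7]
  [-9.8 -2.8  9. ] [0.2 6.8 0.7]
```

```bash
python3 -m jog '255 -9 -3 10 0 7 1; 255 -9 -3 10 0 7 1; 255 0 0 0 0 0 0'; python3 - <<'E'
from h import *
save("pics/s3.png",optics.grab_frame("side"),(200,150,440,330),3)
save("pics/w3.png",optics.grab_frame("wrist"))
plan([476,71,60],107.3,54.7,vmax=20)
s=r.sense(); R=Ro.from_euler("xyz",s["tcp_rot"]); print(R.apply(axT).round(3),(s["eef_pos"]+R.apply(footT)).round(1))
E
```

```text
clock: 4.55
eef_pos: [477.1, 68.6, 76.4]
tcp_rot: [-3.137, -0.975, 1.852]
contact_force: [-2.4, -0.2, -2.0]
opening: 0.534
t4.65 q [-0.35  0.72  1.85  0.75  1.36 -1.11] p [479.   69.1  81. ] rpy [ 3.135 -0.964  1.863] F [-0.3 -0.3 -0.8] op 0.53
target [476.  71.  60.] dist 21.3 ang 1.1 rows 2
total in tool axes [-15.7  -2.4  14.1] [ 0.9 -0.5 -0.3]
  [-7.9 -1.2  7.1] [ 0.4 -0.3 -0.2]
  [-7.8 -1.2  7.1] [ 0.4 -0.3 -0.2]
[ 0.    -0.008  1.   ] [483.   58.2  47.4]
```

View pics/s3.png

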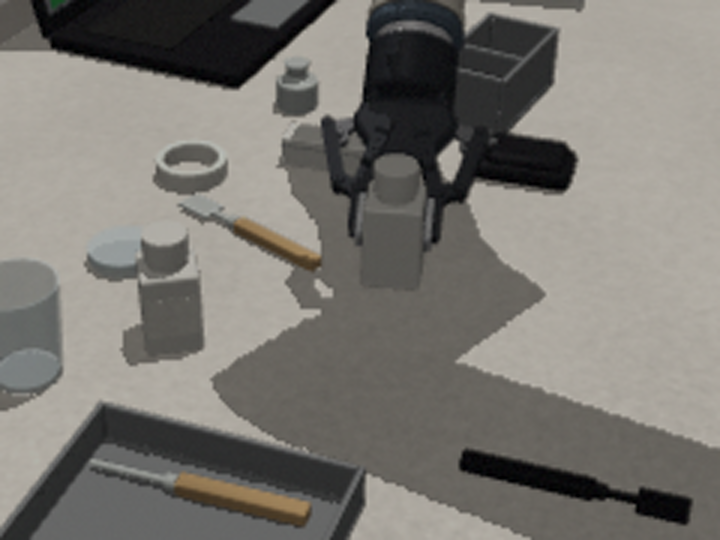

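View pics/w3.png

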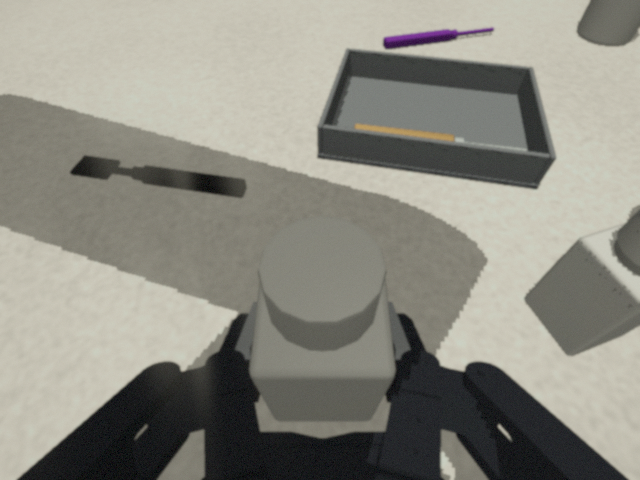

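Bottle_a is held upright: the side view crop shows its body at (392,235) and its cap at (396,178). I'll lower it now.

```bash
python3 -m jog '255 -11 -1 8 0 0 0; 255 -11 -1 8 0 0 0; 255 -7 0 5 0 0 0; 255 -2 0 1 0 0 0; 255 0 0 0 0 0 0'; python3 - <<'E'
from h import *
s=r.sense(); R=Ro.from_euler("xyz",s["tcp_rot"]); print(R.apply(axT).round(3),(s["eef_pos"]+R.apply(footT)).round(1),s["contact_force"].round(1))
print("down 1mm =",R.inv().apply([0,0,-1]).round(2))
E
```

```text
clock: 5.07
eef_pos: [480.6, 70.3, 49.0]
tcp_rot: [3.114, -0.945, 1.886]
contact_force: [-0.1, 0.3, -1.2]
opening: 0.535
[-0.017  0.006  1.   ] [485.2  58.9  15.7] [-0.1  0.3 -1.2]
down 1mm = [-0.81 -0.02  0.59]
```

```bash
python3 - <<'E'
from h import *
plan([480,70,39],107.3,54.7,vmax=5)
E
python3 -m jog '255 -4 0 3 1 0 -1; 255 -4 0 3 0 0 0; 255 -1 0 1 0 0 0; 255 0 0 0 0 0 0'; python3 - <<'E'
from h import *
s=r.sense(); R=Ro.from_euler("xyz",s["tcp_rot"]); print(R.apply(axT).round(3),(s["eef_pos"]+R.apply(footT)).round(1),s["contact_force"].round(1))
plan([480,70,39],107.3,54.7,vmax=5)
E
```

```text
t5.07 q [-0.34  0.76  1.85  0.75  1.3  -1.15] p [480.6  70.3  49. ] rpy [ 3.114 -0.945  1.886] F [-0.1  0.3 -1.2] op 0.53
target [480.  70.  39.] dist 10.1 ang 1.2 rows 3
total in tool axes [-8.2 -0.8  5.8] [1.  0.6 0.5]
  [-2.7 -0.3  1.9] [0.3 0.2 0.2]
  [-2.7 -0.2  1.9] [0.3 0.2 0.2]
  [-2.7 -0.2  1.9] [0.3 0.2 0.2]
clock: 5.4
eef_pos: [482.2, 71.4, 39.6]
tcp_rot: [3.098, -0.94, 1.928]
contact_force: [-0.1, -0.1, -0.5]
opening: 0.533
[-0.028  0.007  1.   ] [487.6  60.1   6.3] [-0.1 -0.1 -0.5]
t5.40 q [-0.33  0.78  1.84  0.74  1.3  -1.17] p [482.2  71.4  39.6] rpy [ 3.098 -0.94   1.928] F [-0.1 -0.1 -0.5] op 0.53
target [480.  70.  39.] dist 2.7 ang 2.1 rows 1
total in tool axes [-0.8 -2.6 -0.2] [-0.1  0.8  1.9]
  [-0.8 -2.6 -0.2] [-0.1  0.8  1.9]
```

```bash
python3 -m jog '255 0 -2 0 0 1 2; 255 0 0 0 0 0 0'; python3 - <<'E'
from h import *
s=r.sense(); R=Ro.from_euler("xyz",s["tcp_rot"]); print(R.apply(axT).round(3),(s["eef_pos"]+R.apply(footT)).round(1),s["contact_force"].round(1))
plan([480,70,34],107.3,54.7,vmax=5)
save("pics/s4.png",optics.grab_frame("side"),(280,200,400,290),6)
E
```

```text
clock: 5.57
eef_pos: [480.5, 70.9, 39.7]
tcp_rot: [-3.136, -0.958, 1.868]
contact_force: [-0.5, -0.0, -1.7]
opening: 0.531
[ 0.005 -0.001  1.   ] [484.5  59.7   6.2] [-0.5 -0.  -1.7]
t5.57 q [-0.34  0.79  1.83  0.74  1.31 -1.14] p [480.5  70.9  39.7] rpy [-3.136 -0.958  1.868] F [-0.5 -0.  -1.7] op 0.53
target [480.  70.  34.] dist 5.8 ang 0.3 rows 2
total in tool axes [-5.1 -0.7  2.7] [-0.1 -0.2 -0.2]
  [-2.5 -0.4  1.3] [-0.1 -0.1 -0.1]
  [-2.5 -0.4  1.4] [-0.1 -0.1 -0.1]
```

View pics/s4.png

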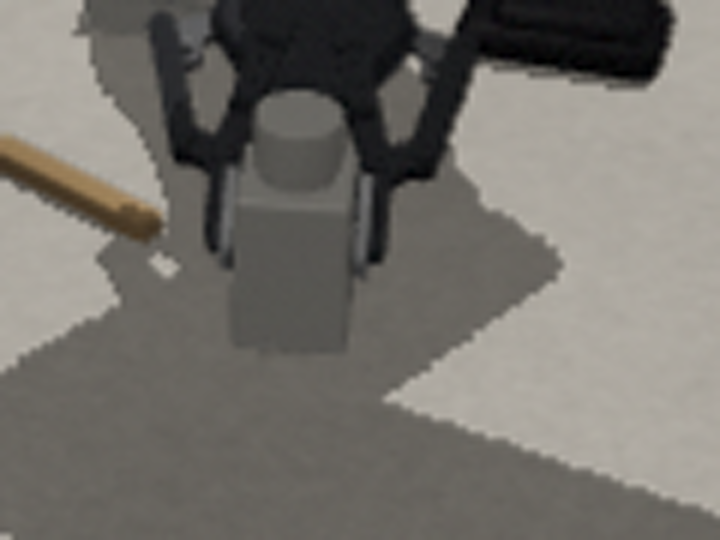

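```bash
for k in 1; do python3 -m jog '255 -2 0 1 0 0 0; 255 -1 0 1 0 0 0'; done; python3 -m jog '255 -1 0 1 0 0 0; 255 0 0 0 0 0 0'
```

```text
clock: 5.78
eef_pos: [481.1, 70.6, 36.1]
tcp_rot: [3.141, -0.956, 1.874]
contact_force: [-0.2, 0.4, -1.6]
opening: 0.534
clock: 5.95
eef_pos: [481.0, 70.9, 34.4]
tcp_rot: [3.14, -0.956, 1.876]
contact_force: [0.2, 0.2, -1.1]
opening: 0.534
```

```bash
python3 -m jog '255 -1 0 1 0 0 0; 255 0 0 0 0 0 0'; python3 - <<'E'
from h import *
s=r.sense(); R=Ro.from_euler("xyz",s["tcp_rot"]); print(R.apply(axT).round(3),(s["eef_pos"]+R.apply(footT)).round(1),s["contact_force"].round(1))
E
```

```text
clock: 6.12
eef_pos: [481.2, 71.2, 33.8]
tcp_rot: [3.139, -0.957, 1.877]
contact_force: [0.4, -0.6, -1.1]
opening: 0.533
[ 0.    -0.001  1.   ] [4.854e+02 6.000e+01 3.000e-01] [ 0.4 -0.6 -1.1]
```

```bash
python3 -m jog '255 -1 0 1 0 0 0; 255 0 0 0 0 0 0'; python3 -m jog '255 -1 0 1 0 0 0; 255 0 0 0 0 0 0'
```

```text
clock: 6.28
eef_pos: [481.5, 71.2, 34.0]
tcp_rot: [3.137, -0.959, 1.879]
contact_force: [0.6, -0.6, -1.1]
opening: 0.534
clock: 6.45
eef_pos: [481.7, 71.4, 33.9]
tcp_rot: [3.135, -0.961, 1.881]
contact_force: [0.1, 0.7, -1.1]
opening: 0.53
```

```bash
python3 -m jog '255 -2 0 2 0 0 0'; python3 -m jog '255 0 0 0 0 0 0'; python3 - <<'E'
from h import *
st();print(r.sense()["joint_efforts"].round(1))
save("pics/s5.png",optics.grab_frame("side"),(280,200,400,290),6)
E
```

```text
clock: 6.53
eef_pos: [481.9, 71.9, 33.5]
tcp_rot: [3.133, -0.964, 1.883]
contact_force: [-3.2, -24.6, 46.4]
opening: 0.531
clock: 6.62
eef_pos: [482.2, 71.7, 34.2]
tcp_rot: [3.132, -0.965, 1.884]
contact_force: [-0.7, -0.1, -1.5]
opening: 0.532
t6.62 q [-0.34  0.8   1.83  0.75  1.31 -1.16] p [482.2  71.7  34.2] rpy [ 3.132 -0.965  1.884] F [-0.7 -0.1 -1.5] op 0.53
[ -0.2 -68.  -12.6   2.1   5.2   0. ]
```

View pics/s5.png

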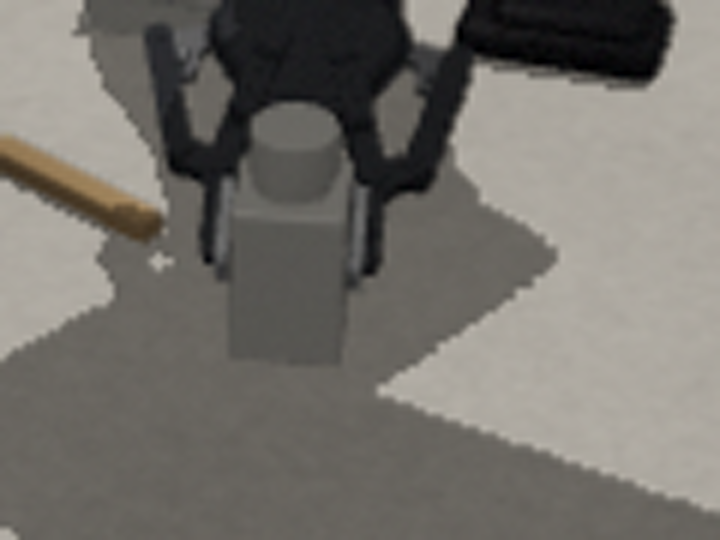

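The foot is on the bench, confirmed by a contact spike when pressing down. Releasing.

```bash
python3 -m jog '110 0 0 0 0 0 0; 90 0 0 0 0 0 0; 60 0 0 0 0 0 0; 0 0 0 0 0 0 0; 0 0 0 0 0 0 0';  python3 - <<'E'
from h import *
st()
save("pics/s6.png",optics.grab_frame("side"),(280,200,400,290),6)
E
```

```text
clock: 7.08
eef_pos: [481.8, 72.2, 32.6]
tcp_rot: [3.133, -0.963, 1.882]
contact_force: [0.3, -1.0, -0.5]
opening: 0.993
t7.08 q [-0.34  0.8   1.83  0.75  1.31 -1.16] p [481.8  72.2  32.6] rpy [ 3.133 -0.963  1.882] F [ 0.3 -1.  -0.5] op 0.99
```

View pics/s6.png

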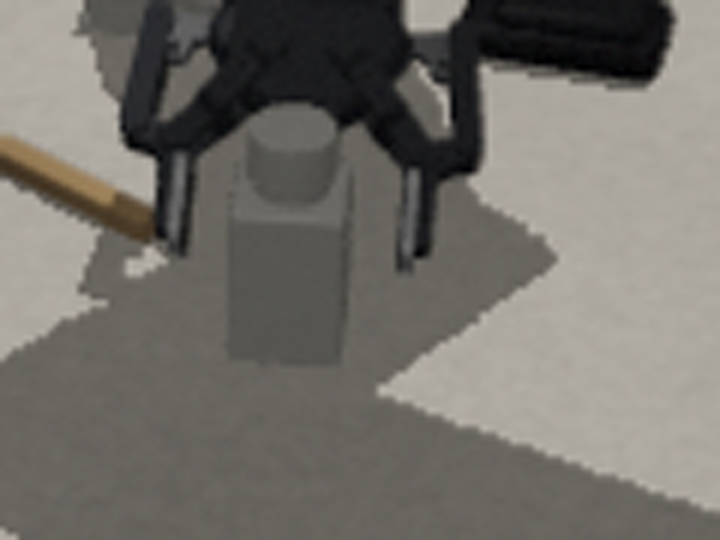

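Bottle_a stands free. I'll back out along the tool axis.

```bash
python3 -m jog '0 0 0 -15 0 0 0; 0 0 0 -25 0 0 0; 0 0 0 -30 0 0 0; 0 10 0 -25 0 0 0; 0 30 0 -10 0 0 0';  python3 - <<'E'
from h import *
plan([482,62,190],95,0)
E
```

```text
clock: 7.55
eef_pos: [499.1, 6.8, 125.4]
tcp_rot: [-3.133, -0.966, 1.871]
contact_force: [0.2, -0.2, 0.2]
opening: 1.001
t7.55 q [-0.42  0.69  1.74  0.66  1.5  -1.06] p [499.1   6.8 125.4] rpy [-3.133 -0.966  1.871] F [ 0.2 -0.2  0.2] op 1.00
target [482.  62. 190.] dist 86.7 ang 56.6 rows 8
total in tool axes [86.   0.1 10.9] [ -6.3 -55.1  11.4]
  [10.7  0.   1.4] [-0.8 -6.9  1.4]
  [10.8 -0.3  0.1] [-0.8 -6.9  1.4]
  [10.7 -0.5 -1.2] [-0.8 -6.9  1.4]
  [10.5 -0.8 -2.5] [-0.8 -6.9  1.4]
  [10.1 -1.  -3.8] [-0.8 -6.9  1.4]
```

```bash
python3 -m jog '0 16 0 1 0 -7 0; 0 14 0 0 0 -7 0; 0 12 0 -1 0 -7 0; 0 10 0 -3 0 -7 0; 0 10 0 -4 0 -7 0';  python3 - <<'E'
from h import *
plan([480,40,190],107.3,0)
E
```

```text
clock: 7.97
eef_pos: [492.6, 36.9, 180.5]
tcp_rot: [3.137, -0.342, 1.863]
contact_force: [0.5, 0.4, -0.4]
opening: 0.998
t7.97 q [-0.14  0.29  1.9   0.35  1.12 -0.61] p [492.6  36.9 180.5] rpy [ 3.137 -0.342  1.863] F [ 0.5  0.4 -0.4] op 1.00
target [480.  40. 190.] dist 16.1 ang 19.6 rows 3
total in tool axes [  9.4 -11.2  -6.8] [  0.3 -19.6  -0.6]
  [ 3.1 -3.7 -2.3] [ 0.1 -6.5 -0.2]
  [ 2.9 -3.7 -2.6] [ 0.1 -6.5 -0.2]
  [ 2.6 -3.7 -2.9] [ 0.1 -6.5 -0.2]
```

```bash
python3 -m jog '0 3 -3 -2 0 -7 0; 0 3 -3 -2 0 -7 0; 0 3 -3 -3 0 -6 0; 0 0 0 0 0 0 0';  python3 - <<'E'
from h import *
st()
i=optics.camera_info("wrist"); im=optics.grab_frame("wrist"); save("pics/w4.png",im)
it=optics.camera_info("top"); t=optics.grab_frame("top");save("pics/t4.png",t,(220,120,420,290),4)
import pickle; pickle.dump((i,im,it,t),open("f4.pkl","wb"))
print(proj(i,[[485,60,100]]).round())
E
```

```text
clock: 8.3
eef_pos: [485.7, 41.2, 199.9]
tcp_rot: [3.118, 0.025, 1.859]
contact_force: [-0.1, 0.0, 0.1]
opening: 0.998
t8.30 q [ 0.1   0.16  1.97 -0.02  0.98 -0.18] p [485.7  41.2 199.9] rpy [3.118 0.025 1.859] F [-0.1  0.   0.1] op 1.00
[[326. 216.]]
```

View pics/w4.png

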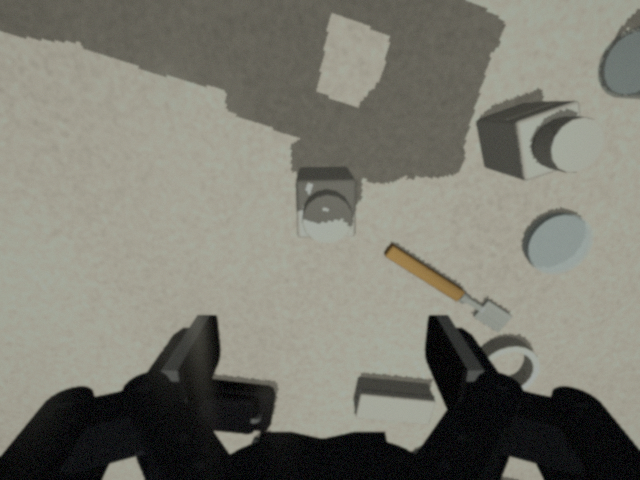

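View pics/t4.png

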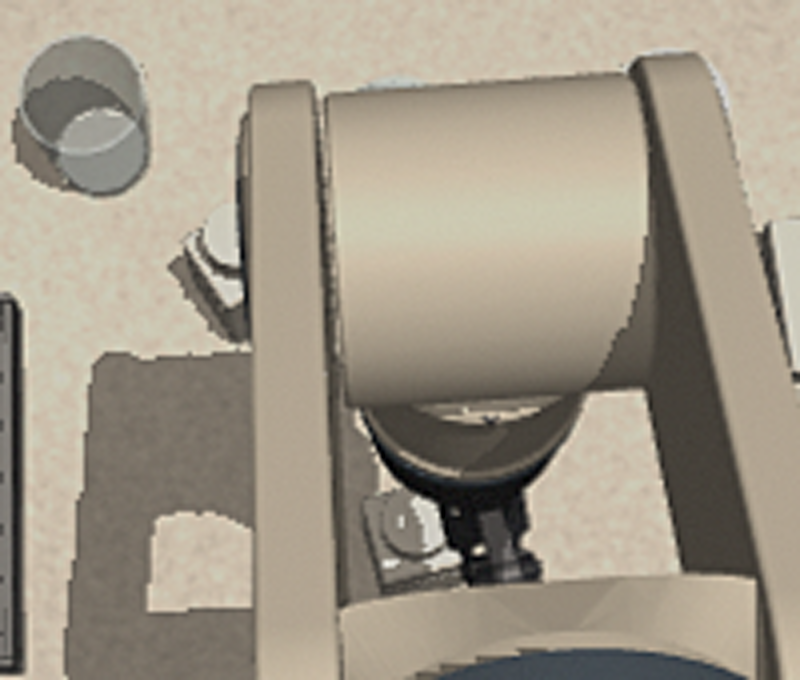

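The cap of bottle_a is at (327,217), against a prediction of (326,216), and its body lies square to the jaws. I'll take it by the cap.

```bash
python3 - <<'E'
from h import *
import pickle; i=pickle.load(open("f4.pkl","rb"))[0]
print("a cap",cast(i,[(327,217)],100).round(1),"b cap",cast(i,[(573,145)],100).round(1))
S=cast(i,[(388,251),(463,296)],12); print("spat",S.round(1),np.degrees(np.arctan2(*(S[1]-S[0])[::-1])))
plan([485,60,110],107.3,0)
E
```

```text
a cap [[485.6  59.3 100. ]] b cap [[626.4 151.  100. ]]Traceback (most recent call last):
  File "<stdin>", line 4, in <module>
TypeError: return arrays must be of ArrayType
```

```bash
python3 - <<'E'
from h import *
import pickle; i=pickle.load(open("f4.pkl","rb"))[0]
S=cast(i,[(388,251),(463,296)],12)[:,:2]; print("spat",S.round(1),np.degrees(np.arctan2(*(S[1]-S[0])[::-1])))
plan([485,60,110],107.3,0)
E
```

```text
spat [[563.3  19.8]
 [655.6  -5.7]] -15.466768760494098
t8.40 q [ 0.09  0.16  1.97 -0.02  0.98 -0.19] p [486.1  40.6 198.8] rpy [3.12  0.018 1.86 ] F [-0.1  0.4 -0.9] op 1.00
target [485.  60. 110.] dist 90.9 ang 1.8 rows 3
total in tool axes [20.5  2.5 88.5] [ 1.2  1.  -0.7]
  [ 6.8  0.8 29.5] [ 0.4  0.3 -0.2]
  [ 6.6  1.1 29.5] [ 0.4  0.3 -0.2]
  [ 6.5  1.3 29.6] [ 0.4  0.3 -0.2]
```

```bash
python3 -m jog '0 7 1 29 1 1 -1; 0 7 1 29 0 0 0; 0 6 1 29 0 0 0; 0 0 0 0 0 0 0';  python3 - <<'E'
from h import *
plan([485.4,59.5,68],107.3,0,vmax=20)
E
```

```text
clock: 8.73
eef_pos: [487.6, 57.4, 110.6]
tcp_rot: [3.135, -0.009, 1.872]
contact_force: [-1.4, 0.5, -0.1]
opening: 1.0
t8.73 q [ 0.11  0.31  2.02  0.01  0.81 -0.2 ] p [487.6  57.4 110.6] rpy [ 3.135 -0.009  1.872] F [-1.4  0.5 -0.1] op 1.00
target [485.4  59.5  68. ] dist 42.7 ang 0.6 rows 3
total in tool axes [ 2.3 -1.8 42.6] [ 0.4 -0.5 -0. ]
  [ 0.8 -0.6 14.2] [ 0.1 -0.2 -0. ]
  [ 0.8 -0.6 14.2] [ 0.1 -0.2 -0. ]
  [ 0.9 -0.5 14.2] [ 0.1 -0.2 -0. ]
```

```bash
python3 -m jog '0 1 -1 18 0 -1 0; 0 1 -1 16 0 0 0; 0 1 0 8 0 0 0; 0 0 0 0 0 0 0';  python3 - <<'E'
from h import *
plan([485.4,59.5,68],107.3,0,vmax=20)
save("pics/s7.png",optics.grab_frame("side"),(280,200,400,290),6)
E
```

```text
clock: 9.07
eef_pos: [486.5, 54.3, 67.2]
tcp_rot: [3.141, 0.003, 1.864]
contact_force: [-0.9, 0.0, -0.8]
opening: 1.003
t9.07 q [ 0.11  0.38  2.05 -0.    0.71 -0.18] p [486.5  54.3  67.2] rpy [3.141e+00 3.000e-03 1.864e+00] F [-0.9  0.  -0.8] op 1.00
target [485.4  59.5  68. ] dist 5.4 ang 0.5 rows 1
total in tool axes [ 5.3  0.5 -0.8] [ 0.   0.2 -0.5]
  [ 5.3  0.5 -0.8] [ 0.   0.2 -0.5]
```

View pics/s7.png

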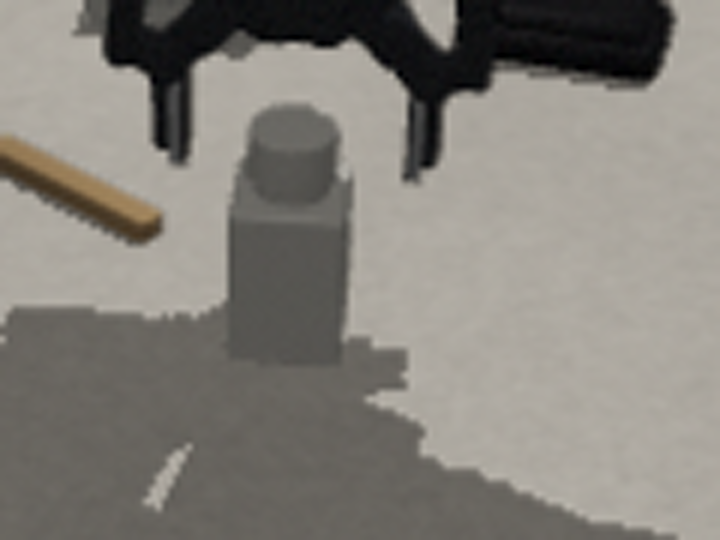

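```bash
python3 -m jog '60 5 0 0 0 0 0; 140 0 0 0 0 0 0; 255 0 0 0 0 0 0; 255 0 0 0 0 0 0; 255 0 0 0 0 0 0' 50; python3 -m jog '255 0 0 0 0 0 0; 255 0 0 0 0 0 0; 255 0 0 -10 0 0 0'; python3 - <<'E'
from h import *
st()
save("pics/s8.png",optics.grab_frame("side"),(280,200,400,290),6)
E
```

```text
clock: 9.53
eef_pos: [488.2, 58.4, 72.1]
tcp_rot: [3.136, 0.003, 1.861]
contact_force: [0.2, 0.8, -1.0]
opening: 0.404
clock: 9.78
eef_pos: [487.4, 58.6, 82.1]
tcp_rot: [3.137, 0.002, 1.862]
contact_force: [0.6, -0.7, -1.3]
opening: 0.404
t9.78 q [ 0.12  0.35  2.04 -0.    0.74 -0.17] p [487.4  58.6  82.1] rpy [3.137e+00 2.000e-03 1.862e+00] F [ 0.6 -0.7 -1.3] op 0.40
```

View pics/s8.png

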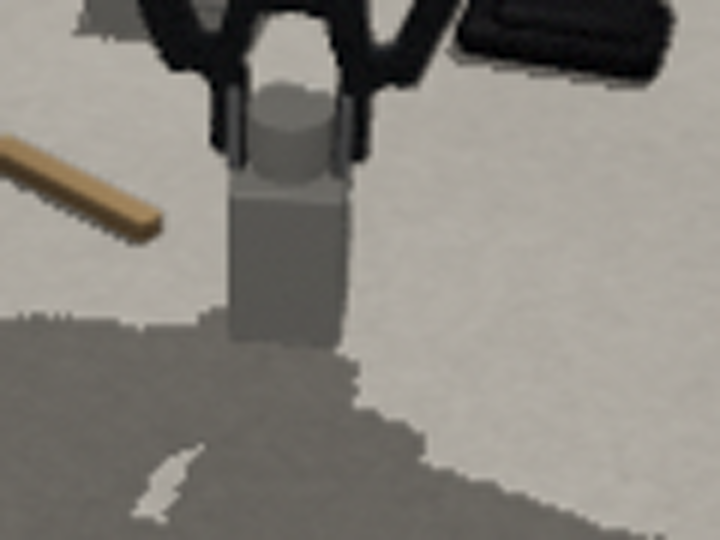

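```bash
python3 -m jog '255 0 0 -35 0 0 0; 255 -10 0 -35 0 0 0; 255 -30 5 -25 0 0 2'; python3 - <<'E'
from h import *
plan([523,-371,200],85,0,vmax=38)
E
```

```text
clock: 10.08
eef_pos: [499.2, 24.0, 178.7]
tcp_rot: [-3.137, -0.001, 1.831]
contact_force: [0.8, 0.0, -0.9]
opening: 0.406
t10.08 q [ 0.05  0.22  1.95 -0.    0.98 -0.21] p [499.2  24.  178.7] rpy [-3.137e+00 -1.000e-03  1.831e+00] F [ 0.8  0.  -0.9] op 0.41
target [ 523. -371.  200.] dist 396.3 ang 19.9 rows 11
total in tool axes [-387.8  -78.7  -21.3] [-0.2  0.  19.9]
  [-35.3  -7.2  -1.9] [-0.   0.   1.8]
  [-35.5  -6.   -1.9] [-0.   0.   1.8]
  [-35.6  -4.9  -1.9] [-0.   0.   1.8]
  [-35.8  -3.8  -1.9] [-0.   0.   1.8]
  [-35.9  -2.6  -1.9] [-0.   0.   1.8]
```

```bash
python3 -m jog '255 -35 -7 -4 0 0 2; 255 -36 -6 -3 0 0 2; 255 -36 -5 -3 0 0 2; 255 -36 -4 -2 0 0 2; 255 -36 -3 -2 0 0 2'; python3 - <<'E'
from h import *
plan([523,-371,200],85,0,vmax=38)
E
```

```text
clock: 10.5
eef_pos: [515.1, -161.4, 205.0]
tcp_rot: [3.127, 0.003, 1.655]
contact_force: [0.2, 0.8, -0.9]
opening: 0.405
t10.50 q [-0.31  0.24  1.85  0.    1.03 -0.39] p [ 515.1 -161.4  205. ] rpy [3.127e+00 3.000e-03 1.655e+00] F [ 0.2  0.8 -0.9] op 0.40
target [ 523. -371.  200.] dist 209.8 ang 9.9 rows 6
total in tool axes [-209.5   -9.9    5.4] [0.8 0.1 9.8]
  [-34.9  -1.7   0.9] [0.1 0.  1.6]
  [-34.9  -0.6   0.9] [0.1 0.  1.6]
  [-35.    0.4   0.9] [0.1 0.  1.6]
  [-34.9   1.4   0.9] [0.1 0.  1.6]
  [-34.9   2.4   0.9] [0.1 0.  1.6]
```

```bash
python3 -m jog '255 -35 -2 0 1 0 2; 255 -35 -1 0 0 0 2; 255 -35 0 0 0 0 2; 255 -35 1 0 0 0 2; 255 -30 2 0 0 0 1'; python3 -m jog '255 0 0 0 0 0 0'; python3 - <<'E'
from h import *
import pickle
plan([523,-371,200],85,0,vmax=38)
i=optics.camera_info("wrist"); im=optics.grab_frame("wrist"); save("pics/w5.png",im); pickle.dump((i,im),open("f5.pkl","wb"))
save("pics/t5.png",optics.grab_frame("top"),(420,180,580,310),5)
st()
X=[(571,-268),(559,-410),(482,-403),(493,-261)]
print(proj(i,[(*x,66) for x in X]).round())
E
```

```text
clock: 10.92
eef_pos: [516.8, -341.8, 210.2]
tcp_rot: [3.14, 0.005, 1.489]
contact_force: [-0.1, 0.2, -0.9]
opening: 0.407
clock: 11.0
eef_pos: [516.8, -347.0, 210.9]
tcp_rot: [3.138, 0.008, 1.485]
contact_force: [0.1, -0.1, -1.2]
opening: 0.408
t11.00 q [-0.59  0.36  1.66 -0.01  1.11 -0.5 ] p [ 516.8 -347.   210.9] rpy [3.138 0.008 1.485] F [ 0.1 -0.1 -1.2] op 0.41
target [ 523. -371.  200.] dist 27.1 ang 0.5 rows 1
total in tool axes [-23.3   8.2  11.1] [0.2 0.4 0.1]
  [-23.3   8.2  11.1] [0.2 0.4 0.1]
t11.10 q [-0.59  0.36  1.67 -0.    1.11 -0.5 ] p [ 516.5 -343.   210.4] rpy [3.14  0.005 1.486] F [ 0.1  0.8 -1.3] op 0.40
[[385. 118.]
 [376. 290.]
 [288. 289.]
 [281. 118.]]
```

View pics/w5.png

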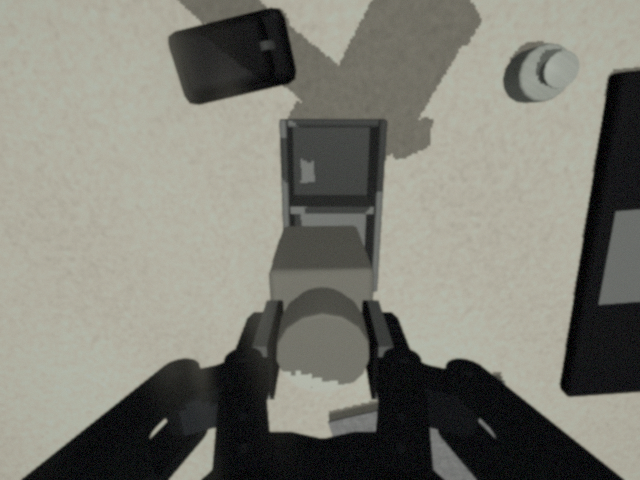

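View pics/t5.png

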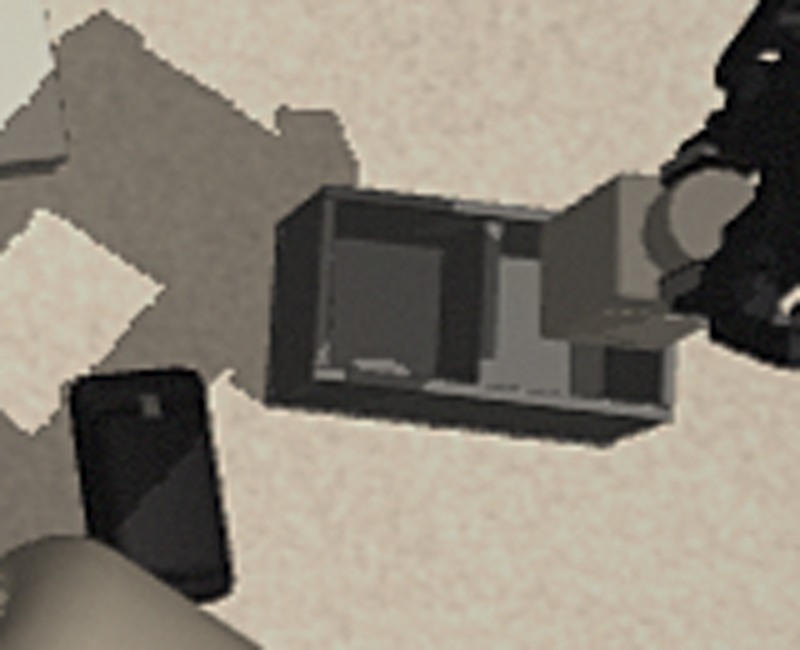

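The box rim corners appear at (281,120) and (386,120), matching the prediction. Moving over the far compartment.

```bash
python3 -m jog '255 -20 5 5 0 0 0; 255 -9 3 5 0 0 0; 255 0 0 0 0 0 0'; python3 - <<'E'
from h import *
plan([523,-373,160],85,0,vmax=30)
E
```

```text
clock: 11.35
eef_pos: [522.2, -369.8, 200.8]
tcp_rot: [3.14, 0.003, 1.489]
contact_force: [-0.5, 0.4, -1.3]
opening: 0.405
t11.35 q [-0.62  0.4   1.63 -0.    1.1  -0.53] p [ 522.2 -369.8  200.8] rpy [3.140e+00 3.000e-03 1.489e+00] F [-0.5  0.4 -1.3] op 0.41
target [ 523. -373.  160.] dist 41.0 ang 0.4 rows 2
total in tool axes [-3.   1.  40.9] [0.1 0.2 0.3]
  [-1.5  0.5 20.4] [0.  0.1 0.2]
  [-1.5  0.5 20.4] [0.  0.1 0.2]
```

```bash
python3 -m jog '255 -2 1 20 0 0 0; 255 -1 0 20 0 0 0; 255 0 0 6 0 0 0; 255 0 0 0 0 0 0'; python3 - <<'E'
from h import *
plan([523,-373,110],85,0,vmax=30)
save("pics/t6.png",optics.grab_frame("top"),(420,180,580,310),5)
save("pics/s9.png",optics.grab_frame("side"),(300,120,440,230),5)
E
```

```text
clock: 11.68
eef_pos: [524.1, -368.2, 154.8]
tcp_rot: [3.139, 0.002, 1.492]
contact_force: [0.2, -0.1, -2.0]
opening: 0.404
t11.68 q [-0.61  0.45  1.67 -0.    1.02 -0.54] p [ 524.1 -368.2  154.8] rpy [3.139e+00 2.000e-03 1.492e+00] F [ 0.2 -0.1 -2. ] op 0.40
target [ 523. -373.  110.] dist 45.1 ang 0.5 rows 2
total in tool axes [-4.8 -0.8 44.8] [0.1 0.1 0.5]
  [-2.4 -0.4 22.4] [0.1 0.1 0.2]
  [-2.4 -0.4 22.4] [0.1 0.1 0.2]
```

View pics/t6.png

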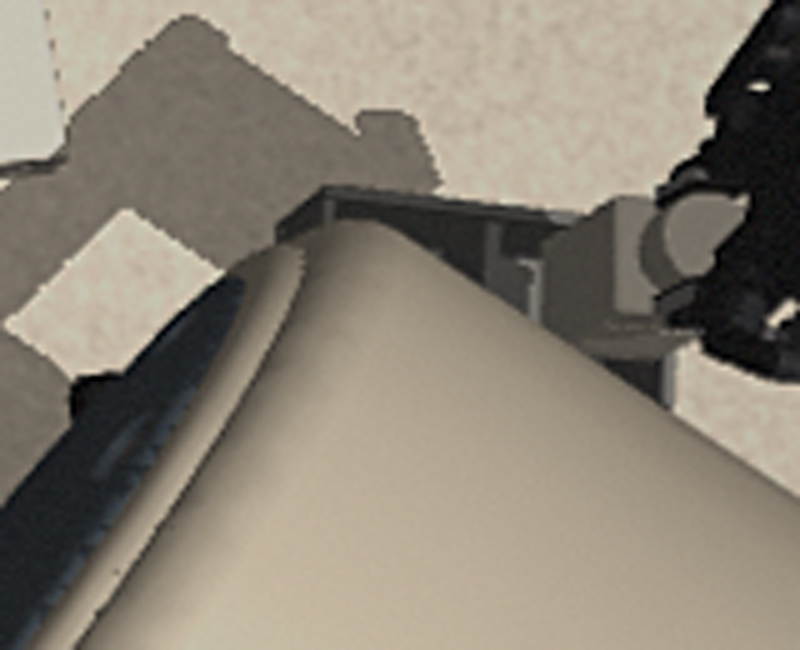

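View pics/s9.png

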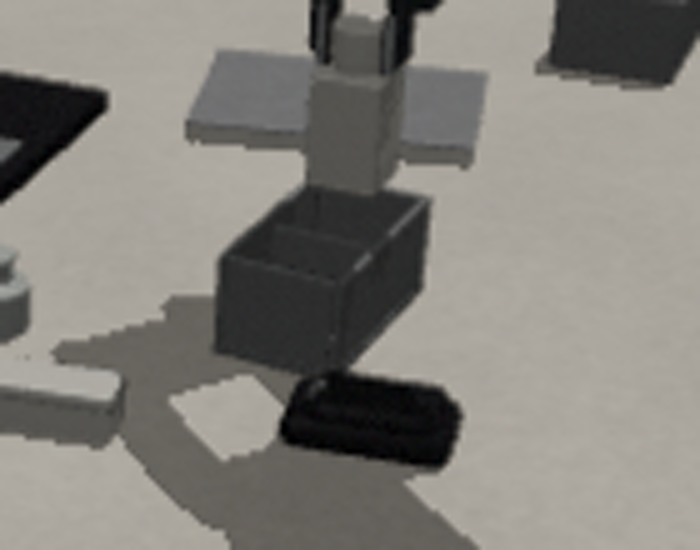

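```bash
python3 -m jog '255 -6 -1 3 0 0 0; 255 0 0 4 0 0 0'; python3 - <<'E'
from h import *
plan([523,-373,100],85,0,vmax=30)
E
```

```text
clock: 11.95
eef_pos: [524.6, -375.1, 151.7]
tcp_rot: [3.135, 0.005, 1.493]
contact_force: [-0.0, -0.9, -1.1]
opening: 0.408
t11.95 q [-0.62  0.46  1.66 -0.    1.01 -0.55] p [ 524.6 -375.1  151.7] rpy [3.135 0.005 1.493] F [-0.  -0.9 -1.1] op 0.41
target [ 523. -373.  100.] dist 51.8 ang 0.7 rows 2
total in tool axes [ 2.2 -2.1 51.7] [0.4 0.3 0.6]
  [ 1.1 -1.  25.8] [0.2 0.1 0.3]
  [ 1.  -0.9 25.9] [0.2 0.1 0.3]
```

```bash
python3 -m jog '255 0 -1 12 0 0 0; 255 0 0 16 0 0 1; 255 0 0 12 0 0 0'; python3 - <<'E'
from h import *
plan([523,-373,84],85,0,vmax=30)
E
```

```text
clock: 12.2
eef_pos: [525.9, -377.1, 113.3]
tcp_rot: [3.128, 0.008, 1.475]
contact_force: [-0.4, -0.6, -1.9]
opening: 0.41
t12.20 q [-0.62  0.5   1.69 -0.    0.93 -0.53] p [ 525.9 -377.1  113.3] rpy [3.128 0.008 1.475] F [-0.4 -0.6 -1.9] op 0.41
target [ 523. -373.   84.] dist 29.7 ang 1.0 rows 1
total in tool axes [ 4.1 -3.6 29.2] [ 0.8  0.5 -0.5]
  [ 4.1 -3.6 29.2] [ 0.8  0.5 -0.5]
```

```bash
python3 -m jog '255 3 -3 10 1 0 0; 255 1 0 12 0 0 0; 255 0 0 5 0 0 0'; python3 - <<'E'
from h import *
plan([523,-373,79],85,0,vmax=30)
E
```

```text
clock: 12.45
eef_pos: [521.8, -372.2, 81.8]
tcp_rot: [-3.134, 0.007, 1.475]
contact_force: [0.2, 0.4, -1.5]
opening: 0.404
t12.45 q [-0.62  0.54  1.71 -0.01  0.9  -0.51] p [ 521.8 -372.2   81.8] rpy [-3.134  0.007  1.475] F [ 0.2  0.4 -1.5] op 0.40
target [ 523. -373.   79.] dist 3.1 ang 0.8 rows 1
total in tool axes [-0.6  1.3  2.8] [-0.5  0.4 -0.5]
  [-0.6  1.3  2.8] [-0.5  0.4 -0.5]
```

```bash
python3 -m jog '255 0 0 2 0 0 0'; python3 -m jog '255 0 0 2 0 0 0';python3 -m jog '255 0 0 1 0 0 0';python3 -m jog '255 0 0 1 0 0 0'
```

```text
clock: 12.53
eef_pos: [521.3, -371.8, 78.3]
tcp_rot: [-3.132, 0.006, 1.476]
contact_force: [-0.3, 0.7, -0.9]
opening: 0.403
clock: 12.62
eef_pos: [521.3, -372.3, 77.8]
tcp_rot: [-3.131, 0.007, 1.476]
contact_force: [-12.5, 5.3, 47.9]
opening: 0.405
clock: 12.7
eef_pos: [521.5, -372.6, 78.2]
tcp_rot: [-3.132, 0.007, 1.477]
contact_force: [-2.0, 1.2, 3.6]
opening: 0.407
clock: 12.78
eef_pos: [521.6, -372.7, 78.1]
tcp_rot: [-3.132, 0.007, 1.477]
contact_force: [-1.7, 1.9, 3.6]
opening: 0.401
```

Contact with the box floor at TCP z = 78, as predicted. I'll release with only a partial opening.

```bash
python3 -m jog '130 0 0 0 0 0 0; 110 0 0 0 0 0 0; 90 0 0 0 0 0 0; 80 0 0 0 0 0 0; 70 0 0 -3 0 0 0'; python3 -m jog '60 0 0 -20 0 0 0; 60 0 0 -30 0 0 0; 60 0 0 -40 0 0 0'; python3 - <<'E'
from h import *
plan([626,151,190],62,0)
save("pics/s10.png",optics.grab_frame("side"),(300,120,440,230),5)
E
```

```text
clock: 13.2
eef_pos: [522.5, -373.3, 82.1]
tcp_rot: [-3.134, 0.009, 1.477]
contact_force: [-0.3, -0.1, -0.8]
opening: 0.727
clock: 13.45
eef_pos: [519.0, -369.5, 166.3]
tcp_rot: [-3.121, 0.001, 1.477]
contact_force: [0.1, -0.6, 0.3]
opening: 0.761
t13.45 q [-0.62  0.44  1.65 -0.01  1.06 -0.52] p [ 519.  -369.5  166.3] rpy [-3.121e+00  1.000e-03  1.477e+00] F [ 0.1 -0.6  0.3] op 0.76
target [626. 151. 190.] dist 532.0 ang 22.7 rows 13
total in tool axes [528.2  57.5 -25.4] [-1.2  0.3 22.6]
  [40.6  4.4 -2. ] [-0.1  0.   1.7]
  [40.8  3.2 -1.9] [-0.1  0.   1.7]
  [40.8  2.  -1.9] [-0.1  0.   1.7]
  [40.9  0.7 -1.9] [-0.1  0.   1.7]
  [40.9 -0.5 -1.9] [-0.1  0.   1.7]
```

View pics/s10.png

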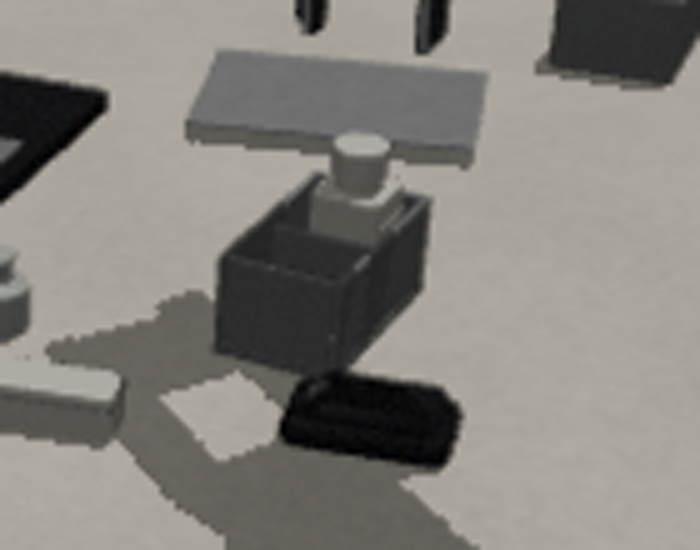

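```bash
python3 - <<'E'
from h import *
plan([615,130,200],37.7,0)
E
```

```text
t13.50 q [-0.62  0.44  1.64 -0.01  1.07 -0.52] p [ 522.9 -372.2  175.9] rpy [-3.131  0.007  1.477] F [ 3.3 -2.3  6.3] op 0.76
target [615. 130. 200.] dist 511.2 ang 47.0 rows 13
total in tool axes [508.5  44.6 -28. ] [-0.4  0.6 46.9]
  [39.1  3.4 -2.2] [-0.   0.   3.6]
  [39.3  1.  -2.1] [-0.   0.   3.6]
  [39.2 -1.5 -2.1] [-0.   0.   3.6]
  [39.1 -4.  -2.1] [-0.   0.   3.6]
  [38.7 -6.4 -2. ] [-0.   0.   3.6]
```

```bash
python3 -m jog '0 39 3 -8 0 0 4; 0 39 1 -4 0 0 4; 0 39 -1 -2 0 0 4; 0 39 -4 -2 0 0 4; 0 39 -6 -2 0 0 4'; python3 - <<'E'
from h import *
plan([615,130,200],37.7,0)
E
```

```text
clock: 13.92
eef_pos: [565.8, -183.8, 199.6]
tcp_rot: [3.133, 0.013, 1.106]
contact_force: [1.0, 0.2, 0.0]
opening: 0.996
t13.92 q [-0.31  0.34  1.74 -0.02  1.06  0.16] p [ 565.8 -183.8  199.6] rpy [3.133 0.013 1.106] F [1.  0.2 0. ] op 1.00
target [615. 130. 200.] dist 317.6 ang 25.7 rows 8
total in tool axes [302.5 -96.7  -5. ] [ 0.6  0.6 25.7]
  [ 37.8 -12.1  -0.6] [0.1 0.1 3.2]
  [ 37.1 -14.2  -0.6] [0.1 0.1 3.2]
  [ 36.2 -16.2  -0.5] [0.1 0.1 3.2]
  [ 35.3 -18.2  -0.4] [0.1 0.1 3.2]
  [ 34.2 -20.2  -0.3] [0.1 0.1 3.2]
```

```bash
python3 -m jog '0 38 -12 0 0 0 3; 0 37 -14 0 0 0 3; 0 36 -16 0 0 0 3; 0 35 -18 0 0 0 3; 0 34 -20 0 0 0 3'; python3 - <<'E'
from h import *
plan([605,120,200],37.7,0)
E
```

```text
clock: 14.33
eef_pos: [599.1, 20.6, 199.6]
tcp_rot: [3.124, 0.006, 0.828]
contact_force: [0.8, -1.2, 0.6]
opening: 1.002
t14.33 q [ 0.04  0.34  1.73 -0.02  1.07  0.79] p [599.1  20.6 199.6] rpy [3.124 0.006 0.828] F [ 0.8 -1.2  0.6] op 1.00
target [605. 120. 200.] dist 99.6 ang 9.8 rows 3
total in tool axes [ 77.2 -62.9  -2. ] [1.  0.2 9.7]
  [ 25.7 -21.   -0.7] [0.3 0.1 3.2]
  [ 24.5 -22.4  -0.5] [0.3 0.1 3.2]
  [ 23.2 -23.7  -0.3] [0.3 0.1 3.2]
```

```bash
python3 -m jog '0 26 -21 0 0 0 3; 0 22 -20 0 0 0 3; 0 15 -15 0 1 0 3; 0 0 0 0 0 0 0'; python3 - <<'E'
from h import *
st(); i=optics.camera_info("wrist"); im=optics.grab_frame("wrist"); save("pics/w6.png",im)
import pickle; pickle.dump((i,im),open("f6.pkl","wb"))
print(proj(i,[[628,151,100],[626.4,151,100]]).round())
E
```

```text
clock: 14.67
eef_pos: [605.4, 117.2, 199.3]
tcp_rot: [-3.142, -0.001, 0.666]
contact_force: [-0.4, 0.4, 0.2]
opening: 1.003
t14.67 q [0.19 0.37 1.68 0.   1.09 1.09] p [605.4 117.2 199.3] rpy [-3.142e+00 -1.000e-03  6.660e-01] F [-0.4  0.4  0.2] op 1.00
[[303. 190.]
 [302. 192.]]
```

View pics/w6.png

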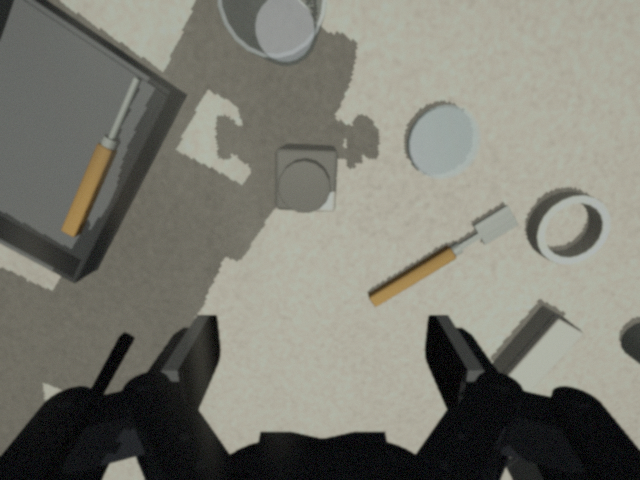

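The cap of bottle_b is at (304,186), with the body aligned to the jaws; the beaker is clear of the path at (272,22).

```bash
python3 - <<'E'
from h import *
import pickle; i,im=pickle.load(open("f6.pkl","rb"))
print(cast(i,[(304,186)],100).round(1))
S=cast(i,[(374,299),(452,254)],12)[:,:2]; print("spat",S.round(1),np.degrees(np.arctan2(*(S[1]-S[0])[::-1])))
P=cast(i,[(72,232),(106,148)],17);print("probe",P.round(1))
plan([629,153,105],37.7,0)
E
```

```text
[[630.5 152.2 100. ]]
spat [[568.4  20.8]
 [652.4  -7.1]] -18.38147750475286
probe [[447.6 292.4  17. ]
 [536.6 303.   17. ]]
t14.72 q [ 0.19  0.37  1.68 -0.    1.09  1.09] p [605.2 115.7 199.3] rpy [ 3.141e+00 -1.000e-03  6.680e-01] F [-0.2  0.5 -0.6] op 1.00
target [629. 153. 105.] dist 104.1 ang 0.6 rows 3
total in tool axes [ 41.7 -14.6  94.3] [ 0.1 -0.   0.6]
  [13.9 -4.9 31.4] [ 0.  -0.   0.2]
  [13.9 -4.9 31.4] [ 0.  -0.   0.2]
  [13.9 -5.  31.4] [ 0.  -0.   0.2]
```

```bash
python3 -m jog '0 18 -6 28 0 0 0; 0 14 -5 30 0 0 0; 0 10 -4 30 0 0 1; 0 0 0 0 0 0 0'; python3 - <<'E'
from h import *
plan([629,152,68],37.7,0)
E
```

```text
clock: 15.05
eef_pos: [632.4, 151.5, 111.9]
tcp_rot: [3.135, -0.006, 0.655]
contact_force: [-2.4, -1.1, -1.0]
opening: 1.003
t15.05 q [ 0.23  0.51  1.68 -0.    0.94  1.15] p [632.4 151.5 111.9] rpy [ 3.135 -0.006  0.655] F [-2.4 -1.1 -1. ] op 1.00
target [629. 152.  68.] dist 44.1 ang 0.6 rows 2
total in tool axes [-2.7 -2.8 43.9] [ 0.4 -0.4 -0.2]
  [-1.4 -1.4 22. ] [ 0.2 -0.2 -0.1]
  [-1.3 -1.3 22. ] [ 0.2 -0.2 -0.1]
```

```bash
python3 -m jog '0 -2 -2 18 0 0 0; 0 -1 -1 16 0 0 0; 0 0 0 7 0 0 0; 0 0 0 0 0 0 0'; python3 - <<'E'
from h import *
plan([629.5,152,68],37.7,0)
save("pics/s11.png",optics.grab_frame("side"),(180,180,330,290),5)
E
```

```text
clock: 15.38
eef_pos: [629.3, 147.2, 72.0]
tcp_rot: [3.133, -0.005, 0.658]
contact_force: [-0.4, -0.4, 0.2]
opening: 1.002
t15.38 q [ 0.23  0.56  1.71 -0.01  0.87  1.15] p [629.3 147.2  72. ] rpy [ 3.133 -0.005  0.658] F [-0.4 -0.4  0.2] op 1.00
target [629.5 152.   68. ] dist 6.2 ang 0.6 rows 1
total in tool axes [ 3.1 -3.7  3.9] [ 0.5 -0.3  0. ]
  [ 3.1 -3.7  3.9] [ 0.5 -0.3  0. ]
```

View pics/s11.png

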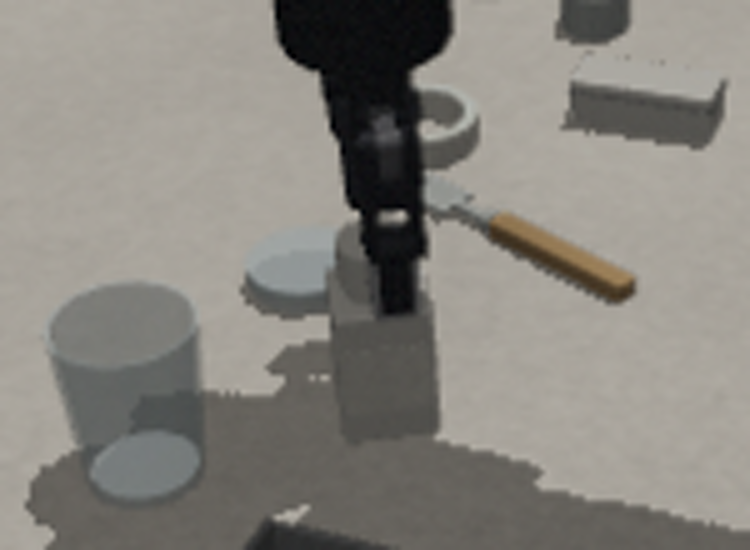

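```bash
python3 -m jog '50 4 -4 3 0 0 0; 140 0 0 0 0 0 0; 255 0 0 0 0 0 0; 255 0 0 0 0 0 0; 255 0 0 0 0 0 0' 50; python3 -m jog '255 0 0 0 0 0 0; 255 0 0 0 0 0 0'; python3 -m jog '255 0 0 -10 0 0 0; 255 0 0 -12 0 0 0'; python3 - <<'E'
from h import *
st()
save("pics/s12.png",optics.grab_frame("side"),(180,180,330,290),5)
save("pics/w12.png",optics.grab_frame("wrist"))
E
```

```text
clock: 15.85
eef_pos: [633.6, 152.6, 75.2]
tcp_rot: [3.129, -0.013, 0.658]
contact_force: [0.3, 0.8, -0.4]
opening: 0.406
clock: 16.02
eef_pos: [633.9, 152.7, 75.9]
tcp_rot: [3.129, -0.013, 0.658]
contact_force: [-1.0, -0.3, -1.3]
opening: 0.406
clock: 16.18
eef_pos: [631.6, 152.3, 96.6]
tcp_rot: [3.131, -0.009, 0.658]
contact_force: [0.2, 0.4, -1.7]
opening: 0.406
t16.18 q [ 0.24  0.53  1.69 -0.01  0.91  1.16] p [631.6 152.3  96.6] rpy [ 3.131 -0.009  0.658] F [ 0.2  0.4 -1.7] op 0.41
```

View pics/s12.png

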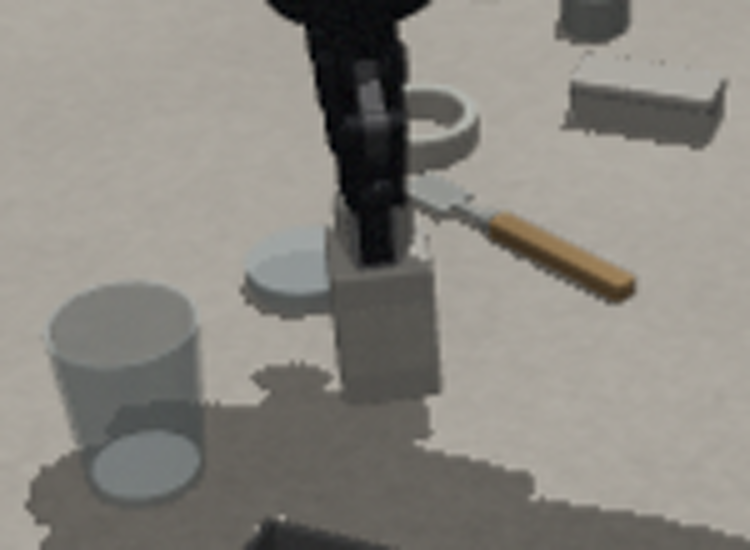

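View pics/w12.png

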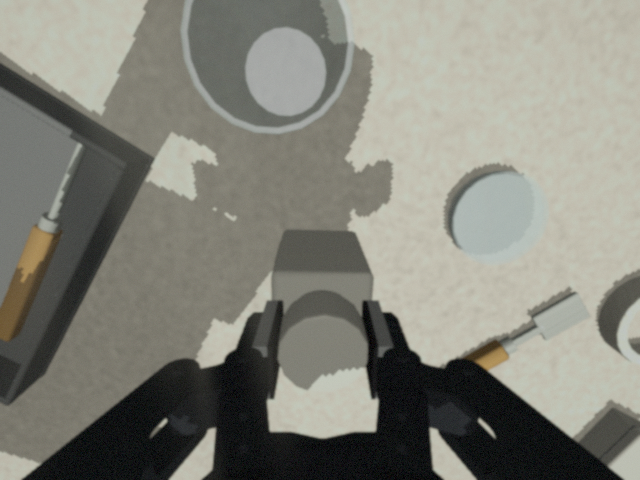

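```bash
python3 -m jog '255 -5 0 -30 0 0 0; 255 -15 5 -33 0 0 -2; 255 -20 10 -25 0 0 -4'; python3 - <<'E'
from h import *
plan([529,-290,205],85,0,vmax=39)
E
```

```text
clock: 16.53
eef_pos: [607.7, 117.8, 184.4]
tcp_rot: [3.132, -0.006, 0.766]
contact_force: [0.5, 0.2, -1.4]
opening: 0.402
t16.53 q [ 0.19  0.39  1.7  -0.01  1.05  1.  ] p [607.7 117.8 184.4] rpy [ 3.132 -0.006  0.766] F [ 0.5  0.2 -1.4] op 0.40
target [ 529. -290.  205.] dist 415.8 ang 41.1 rows 11
total in tool axes [-339.3  239.5  -20.4] [  0.6  -0.1 -41.1]
  [-30.8  21.8  -1.9] [ 0.1 -0.  -3.7]
  [-32.2  19.7  -1.9] [ 0.1 -0.  -3.7]
  [-33.4  17.6  -1.9] [ 0.1 -0.  -3.7]
  [-34.5  15.4  -1.9] [ 0.1 -0.  -3.7]
  [-35.4  13.1  -1.9] [ 0.1 -0.  -3.7]
```

```bash
python3 -m jog '255 -31 22 -6 0 0 -4; 255 -32 20 -4 0 0 -4; 255 -33 18 -3 0 0 -4; 255 -34 15 -3 0 0 -4; 255 -35 13 -3 0 0 -4'; python3 - <<'E'
from h import *
plan([529,-290,205],85,0,vmax=39)
E
```

```text
clock: 16.95
eef_pos: [577.7, -69.6, 213.5]
tcp_rot: [3.118, -0.01, 1.14]
contact_force: [0.9, 0.8, -1.0]
opening: 0.404
t16.95 q [-0.12  0.29  1.76  0.    1.06  0.31] p [577.7 -69.6 213.5] rpy [ 3.118 -0.01   1.14 ] F [ 0.9  0.8 -1. ] op 0.40
target [ 529. -290.  205.] dist 225.9 ang 19.7 rows 6
total in tool axes [-220.7   47.6    7.4] [  1.4  -0.3 -19.7]
  [-36.8   7.9   1.2] [ 0.2 -0.1 -3.3]
  [-37.2   5.8   1.2] [ 0.2 -0.1 -3.3]
  [-37.5   3.7   1.3] [ 0.2 -0.1 -3.3]
  [-37.6   1.5   1.3] [ 0.2 -0.1 -3.3]
  [-37.6  -0.6   1.3] [ 0.2 -0.1 -3.3]
```

```bash
python3 -m jog '255 -37 8 0 0 0 -3; 255 -37 6 0 1 0 -3; 255 -37 4 0 0 0 -3; 255 -36 2 0 0 0 -3; 255 -36 0 0 0 0 -3'; python3 -m jog '255 -12 0 0 0 0 -2; 255 0 0 0 0 0 0'; python3 - <<'E'
from h import *
plan([529,-301,190],85,0,vmax=39)
save("pics/w13.png",optics.grab_frame("wrist"))
E
```

```text
clock: 17.37
eef_pos: [536.8, -259.1, 216.5]
tcp_rot: [3.127, -0.006, 1.418]
contact_force: [1.3, -0.9, -1.4]
opening: 0.403
clock: 17.53
eef_pos: [532.9, -278.4, 217.3]
tcp_rot: [3.125, -0.002, 1.452]
contact_force: [-0.0, -0.2, -1.9]
opening: 0.408
t17.53 q [-0.49  0.32  1.71  0.01  1.09 -0.37] p [ 532.9 -278.4  217.3] rpy [ 3.125e+00 -2.000e-03  1.452e+00] F [-0.  -0.2 -1.9] op 0.41
target [ 529. -301.  190.] dist 35.6 ang 2.0 rows 1
total in tool axes [-23.   -1.7  27.2] [ 0.9 -0.1 -1.8]
  [-23.   -1.7  27.2] [ 0.9 -0.1 -1.8]
```

View pics/w13.png

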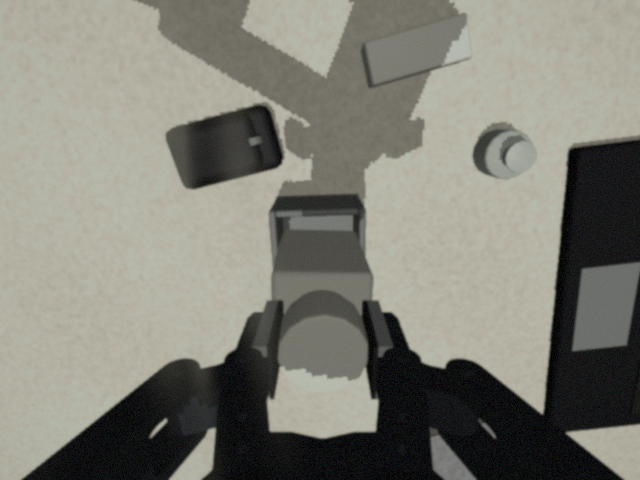

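```bash
python3 -m jog '255 -16 -1 10 1 0 -2; 255 -7 -1 18 0 0 0; 255 0 0 14 0 0 0; 255 0 0 0 0 0 0'; python3 - <<'E'
from h import *
plan([529,-301,120],85,0,vmax=39)
save("pics/s13.png",optics.grab_frame("side"),(300,120,440,230),5)
E
```

```text
clock: 17.92
eef_pos: [530.3, -297.8, 176.0]
tcp_rot: [3.14, -0.002, 1.483]
contact_force: [-0.9, 1.4, -1.8]
opening: 0.401
t17.92 q [-0.52  0.38  1.72  0.    1.04 -0.43] p [ 530.3 -297.8  176. ] rpy [ 3.140e+00 -2.000e-03  1.483e+00] F [-0.9  1.4 -1.8] op 0.40
target [ 529. -301.  120.] dist 56.1 ang 0.2 rows 2
total in tool axes [-3.4 -1.1 56. ] [ 0.1 -0.1 -0. ]
  [-1.7 -0.6 28. ] [ 0.1 -0.1 -0. ]
  [-1.7 -0.5 28. ] [ 0.1 -0.1 -0. ]
```

View pics/s13.png

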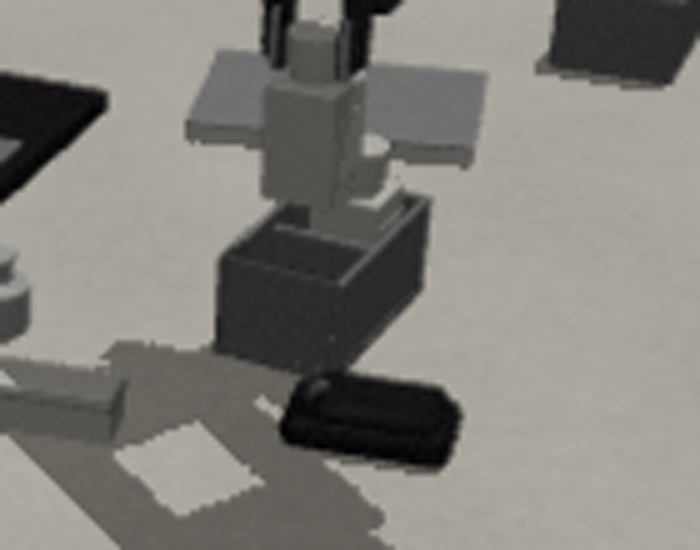

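```bash
python3 -m jog '255 -4 -1 12 0 0 0; 255 0 0 14 0 0 0; 255 0 0 0 0 0 0'; python3 - <<'E'
from h import *
plan([529,-301,120],85,0,vmax=39)
E
```

```text
clock: 18.22
eef_pos: [531.5, -300.1, 152.2]
tcp_rot: [3.135, -0.001, 1.485]
contact_force: [-0.5, 0.3, -1.3]
opening: 0.41
t18.22 q [-0.52  0.41  1.74  0.    0.99 -0.44] p [ 531.5 -300.1  152.2] rpy [ 3.135e+00 -1.000e-03  1.485e+00] F [-0.5  0.3 -1.3] op 0.41
target [ 529. -301.  120.] dist 32.3 ang 0.4 rows 1
total in tool axes [-1.1 -2.6 32.2] [ 0.4 -0.1  0.1]
  [-1.1 -2.6 32.2] [ 0.4 -0.1  0.1]
```

```bash
python3 -m jog '255 -1 -3 12 0 0 0; 255 0 -1 14 0 0 0; 255 0 0 12 0 0 0'; python3 - <<'E'
from h import *
plan([529,-301,84],85,0,vmax=39)
E
```

```text
clock: 18.47
eef_pos: [530.6, -300.8, 117.2]
tcp_rot: [3.129, 0.002, 1.486]
contact_force: [0.0, -0.0, -0.7]
opening: 0.408
t18.47 q [-0.52  0.45  1.77  0.    0.91 -0.44] p [ 530.6 -300.8  117.2] rpy [3.129e+00 2.000e-03 1.486e+00] F [ 0.  -0.  -0.7] op 0.41
target [ 529. -301.   84.] dist 33.2 ang 0.7 rows 1
total in tool axes [-0.3 -2.  33.1] [0.7 0.1 0.1]
  [-0.3 -2.  33.1] [0.7 0.1 0.1]
```

```bash
python3 -m jog '255 0 -2 12 1 0 0; 255 0 0 12 0 0 0; 255 0 0 7 0 0 0; 255 0 0 0 0 0 0'; python3 -m jog '255 0 0 2 0 0 0'; python3 -m jog '255 0 0 2 0 0 0'
```

```text
clock: 18.8
eef_pos: [528.5, -299.7, 82.6]
tcp_rot: [-3.133, 0.001, 1.487]
contact_force: [-1.1, 0.1, -1.7]
opening: 0.402
clock: 18.88
eef_pos: [528.8, -300.1, 80.9]
tcp_rot: [-3.133, 0.002, 1.487]
contact_force: [-10.2, -4.1, 41.2]
opening: 0.401
clock: 18.97
eef_pos: [529.0, -300.9, 81.0]
tcp_rot: [-3.134, 0.003, 1.487]
contact_force: [-10.6, 2.3, 35.4]
opening: 0.4
```

Contact at z = 81, as expected. Releasing bottle_b and retreating.

```bash
python3 -m jog '130 0 0 0 0 0 0; 110 0 0 0 0 0 0; 90 0 0 0 0 0 0; 80 0 0 0 0 0 0; 70 0 0 -3 0 0 0'; python3 -m jog '60 0 0 -20 0 0 0; 60 0 0 -30 0 0 0; 60 0 0 -40 0 0 0'; python3 - <<'E'
from h import *
plan([605,-40,200],75,0)
save("pics/s14.png",optics.grab_frame("side"),(300,120,440,230),5)
save("pics/t14.png",optics.grab_frame("top"),(220,120,420,290),4)
E
```

```text
clock: 19.38
eef_pos: [530.6, -302.1, 86.7]
tcp_rot: [-3.137, 0.005, 1.487]
contact_force: [-0.6, 0.6, 0.0]
opening: 0.724
clock: 19.63
eef_pos: [526.5, -299.1, 171.4]
tcp_rot: [-3.124, -0.002, 1.487]
contact_force: [1.1, -0.5, -0.5]
opening: 0.763
t19.63 q [-0.52  0.39  1.72 -0.01  1.05 -0.43] p [ 526.5 -299.1  171.4] rpy [-3.124e+00 -2.000e-03  1.487e+00] F [ 1.1 -0.5 -0.5] op 0.76
target [605. -40. 200.] dist 272.2 ang 10.3 rows 7
total in tool axes [264.8  56.  -29.2] [-1.  -0.  10.2]
  [37.8  8.  -4.2] [-0.1 -0.   1.5]
  [38.   7.1 -4.1] [-0.1 -0.   1.5]
  [38.2  6.1 -4.1] [-0.1 -0.   1.5]
  [38.3  5.1 -4.1] [-0.1 -0.   1.5]
  [38.4  4.2 -4.1] [-0.1 -0.   1.5]
```

View pics/s14.png

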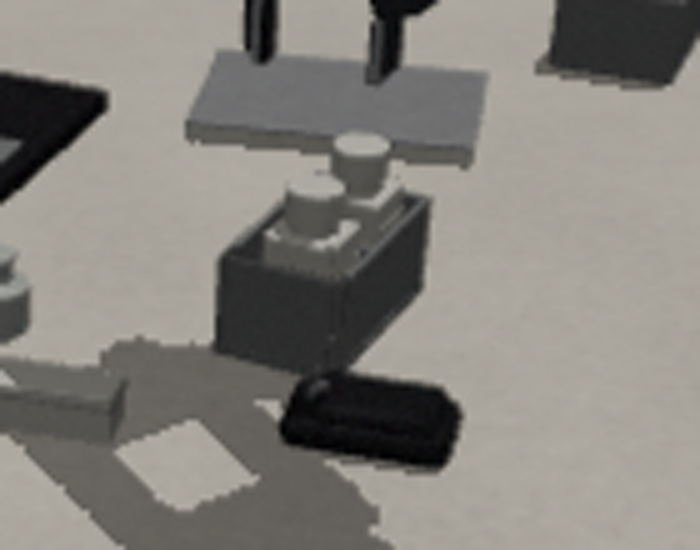

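View pics/t14.png

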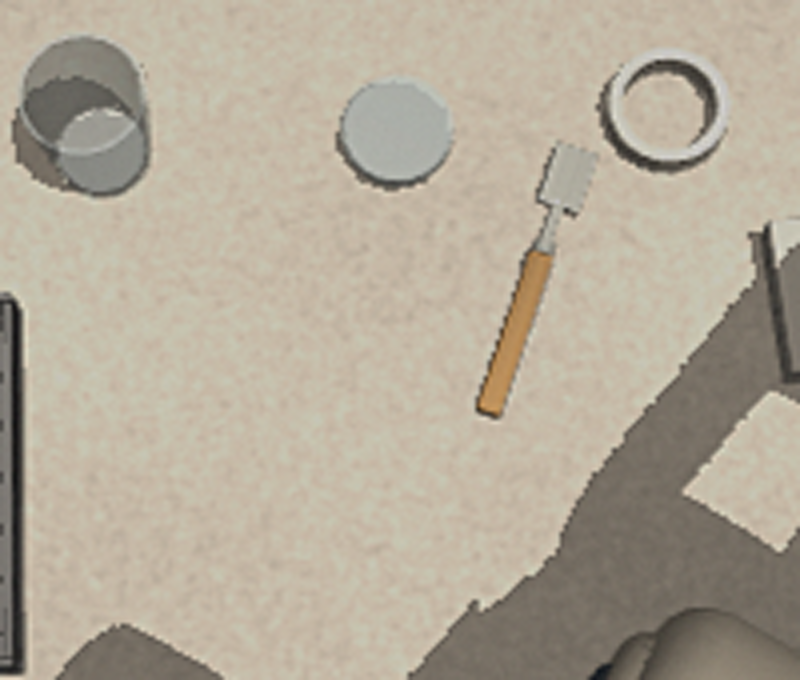

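Both bottles stand in the box. Next is the spatula, which is undisturbed; in the top crop its handle runs from (489,413) to (540,250).

```bash
python3 - <<'E'
from h import *
plan([638,0,170],164,0,n=6)
E
```

```text
t19.73 q [-0.52  0.39  1.71 -0.01  1.05 -0.43] p [ 531.4 -301.8  178.8] rpy [-3.137  0.004  1.487] F [ 0.5 -1.3  0.6] op 0.77
target [638.   0. 170.] dist 320.2 ang 78.8 rows 12
total in tool axes [309.7  81.1   7. ] [ -0.4   0.  -78.8]
  [25.8  6.8  0.6] [-0.   0.  -6.6]
  [24.9  9.7  0.6] [-0.   0.  -6.6]
  [23.6 12.4  0.6] [-0.   0.  -6.6]
  [22.  15.1  0.6] [-0.   0.  -6.6]
  [20.2 17.5  0.6] [-0.   0.  -6.6]
  [18.  19.7  0.6] [-0.   0.  -6.6]
```

```bash
python3 -m jog '60 26 7 -4 0 0 -6.5; 60 25 10 -2 0 0 -7; 60 24 12 0 0 0 -7; 60 22 15 0 0 0 -7; 60 20 18 0 0 0 -7'; python3 - <<'E'
from h import *
plan([638,0,170],164,0,n=6)
E
```

```text
clock: 20.15
eef_pos: [576.5, -176.0, 186.9]
tcp_rot: [-3.139, 0.008, 2.099]
contact_force: [0.7, -0.1, -0.7]
opening: 0.767
t20.15 q [-0.29  0.36  1.73 -0.01  1.05 -0.82] p [ 576.5 -176.   186.9] rpy [-3.139  0.008  2.099] F [ 0.7 -0.1 -0.7] op 0.77
target [638.   0. 170.] dist 187.2 ang 43.7 rows 7
total in tool axes [121.1 141.9  15.5] [ -0.3   0.4 -43.7]
  [17.3 20.3  2.2] [-0.   0.1 -6.2]
  [15.  22.   2.2] [-0.   0.1 -6.2]
  [12.5 23.5  2.3] [-0.   0.1 -6.2]
  [ 9.9 24.7  2.3] [-0.   0.1 -6.2]
  [ 7.1 25.7  2.3] [-0.   0.1 -6.2]
  [ 4.3 26.3  2.4] [-0.   0.1 -6.2]
```

```bash
python3 -m jog '60 17 20 2 0 0 -6; 60 15 22 2 0 0 -6; 60 12 23 2 0 0 -6; 60 10 25 2 0 0 -6; 60 7 26 2 0 0 -6';  python3 -m jog '60 4 26 2 0 0 -7; 60 0 10 0 0 0 -6;60 0 0 0 0 0 0'; python3 - <<'E'
from h import *
plan([638,0,70],164,0,n=6)
i=optics.camera_info("wrist"); im=optics.grab_frame("wrist"); save("pics/w15.png",im)
import pickle; pickle.dump((i,im),open("f15.pkl","wb"))
print(proj(i,[[564,20,12],[656,-5,12],[638,-.5,12]]).round())
E
```

```text
clock: 20.57
eef_pos: [621.6, -44.2, 175.0]
tcp_rot: [-3.135, 0.006, 2.651]
contact_force: [1.0, -0.9, 0.1]
opening: 0.767
clock: 20.82
eef_pos: [635.2, -3.1, 171.1]
tcp_rot: [-3.136, 0.004, 2.896]
contact_force: [0.2, -1.0, -0.3]
opening: 0.762
t20.82 q [-0.    0.43  1.67 -0.01  1.05 -1.32] p [635.2  -3.1 171.1] rpy [-3.136  0.004  2.896] F [ 0.2 -1.  -0.3] op 0.76
target [638.   0.  70.] dist 101.2 ang 2.0 rows 3
total in tool axes [ -1.6   4.3 101.1] [-0.3  0.2  1.9]
  [-0.5  1.4 33.7] [-0.1  0.1  0.6]
  [-0.6  1.4 33.7] [-0.1  0.1  0.6]
  [-0.6  1.3 33.7] [-0.1  0.1  0.6]
[[331. 132.]
 [328. 245.]
 [328. 225.]]
```

View pics/w15.png

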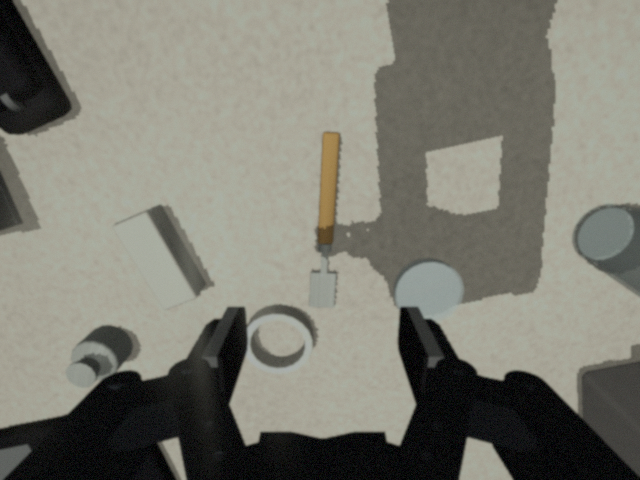

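```bash
python3 - <<'E'
from h import *
import pickle; i,im=pickle.load(open("f15.pkl","rb"))
h=cv2.cvtColor(im,cv2.COLOR_RGB2HSV); m=cv2.inRange(h,(8,100,60),(25,255,255)); m[:,:250]=0;m[:,400:]=0
ys,xs=np.nonzero(m); print(len(xs))
(c,s,a)=cv2.minAreaRect(np.c_[xs,ys].astype(np.float32)); print(c,s,a)
b=cv2.boxPoints((c,s,a)); b=b[np.argsort(b[:,1])]; e=np.array([b[:2].mean(0),b[2:].mean(0)]); 
S=cast(i,e,12)[:,:2]; d=(S[1]-S[0]); L=np.hypot(*d); print(e,S.round(1),L.round(1),np.degrees(np.arctan2(d[1],d[0])),"grip",(S[0]+d/L*77).round(1))
print("tip",cast(i,[(322,305)],8).round(1))
E
```

```text
1659
(328.11602783203125, 187.7955780029297) (15.76764965057373, 110.37355041503906) 3.012787342071533
[[331.01657 132.68509]
 [325.21548 242.90607]] [[564.4  20.1]
 [653.6  -6.8]] 93.1 -16.79326850455753 grip [638.2  -2.2]
tip [[714.6 -25.1   8. ]]
```

```bash
python3 -m jog '60 -1 2 30 0 0 1; 60 -1 1 30 0 0 2; 80 -1 0 30 0 0 0; 100 0 0 20 0 0 0; 100 0 0 0 0 0 0'; python3 - <<'E'
from h import *
plan([638,-2,15],163.2,0,n=6,vmax=20)
E
```

```text
clock: 21.28
eef_pos: [639.9, -6.9, 59.7]
tcp_rot: [-3.136, 0.01, 2.812]
contact_force: [-1.3, 0.1, -0.3]
opening: 0.61
t21.28 q [-0.01  0.57  1.73 -0.01  0.84 -1.24] p [639.9  -6.9  59.7] rpy [-3.136  0.01   2.812] F [-1.3  0.1 -0.3] op 0.61
target [638.  -2.  15.] dist 45.0 ang 2.2 rows 3
total in tool axes [ 3.8  4.2 44.6] [-0.3  0.6 -2.1]
  [ 1.3  1.4 14.9] [-0.1  0.2 -0.7]
  [ 1.2  1.4 14.9] [-0.1  0.2 -0.7]
  [ 1.1  1.4 14.9] [-0.1  0.2 -0.7]
```

```bash
python3 -m jog '100 2 2 15 0 1 -2; 100 2 2 15 0 0 0; 100 0 0 12 0 0 0; 100 0 0 0 0 0 0'; python3 - <<'E'
from h import *
plan([638,-2,4],163.2,0,n=6,vmax=20)
save("pics/s16.png",optics.grab_frame("side"),(220,180,350,270),6)
E
```

```text
clock: 21.62
eef_pos: [636.9, -6.1, 18.3]
tcp_rot: [-3.135, -0.008, 2.834]
contact_force: [-0.6, -0.1, 1.0]
opening: 0.608
t21.62 q [-0.01  0.63  1.73 -0.    0.79 -1.27] p [636.9  -6.1  18.3] rpy [-3.135 -0.008  2.834] F [-0.6 -0.1  1. ] op 0.61
target [638.  -2.   4.] dist 14.9 ang 1.0 rows 1
total in tool axes [ 0.1  4.3 14.3] [-0.3 -0.5 -0.8]
  [ 0.1  4.3 14.3] [-0.3 -0.5 -0.8]
```

View pics/s16.png

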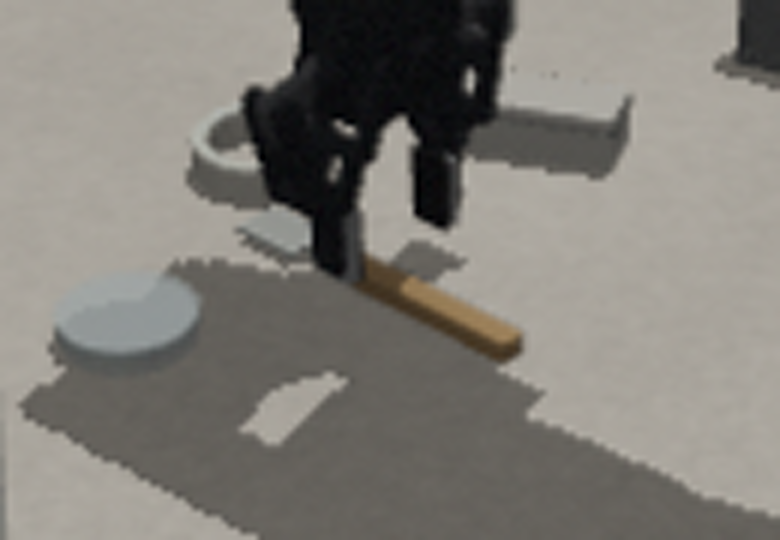

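```bash
python3 -m jog '100 0 4 8 0 0 -1; 120 0 1 6 0 0 0; 150 0 0 1 0 0 0'; python3 -c "
from h import *
plan([638,-2,3],163.2,0,n=6,vmax=20)"
```

```text
clock: 21.92
eef_pos: [641.4, -2.0, 6.7]
tcp_rot: [-3.137, -0.002, 2.85]
contact_force: [-0.3, -0.6, 0.3]
opening: 0.419
t21.92 q [-0.    0.65  1.73 -0.01  0.77 -1.28] p [641.4  -2.    6.7] rpy [-3.137e+00 -2.000e-03  2.850e+00] F [-0.3 -0.6  0.3] op 0.42
target [638.  -2.   3.] dist 5.0 ang 0.3 rows 1
total in tool axes [ 3.2 -1.   3.7] [-0.3 -0.1  0.1]
  [ 3.2 -1.   3.7] [-0.3 -0.1  0.1]
```

```bash
python3 -m jog '170 3 -1 3 0 0 0; 255 0 0 1 0 0 0; 255 0 0 0 0 0 0; 255 0 0 0 0 0 0; 255 0 0 0 0 0 0' 50; python3 -m jog '255 0 0 0 0 0 0; 255 0 0 -8 0 0 0; 255 0 0 -15 0 0 0'; python3 - <<'E'
from h import *
st()
save("pics/s17.png",optics.grab_frame("side"),(220,180,350,270),6)
E
```

```text
clock: 22.33
eef_pos: [638.7, -1.8, 3.6]
tcp_rot: [-3.138, -0.0, 2.85]
contact_force: [0.3, -0.3, -0.1]
opening: 0.143
clock: 22.58
eef_pos: [636.7, -1.7, 25.0]
tcp_rot: [-3.136, -0.005, 2.85]
contact_force: [-0.3, 0.3, -0.2]
opening: 0.146
t22.58 q [-0.    0.62  1.73 -0.01  0.8  -1.28] p [636.7  -1.7  25. ] rpy [-3.136 -0.005  2.85 ] F [-0.3  0.3 -0.2] op 0.15
```

View pics/s17.png

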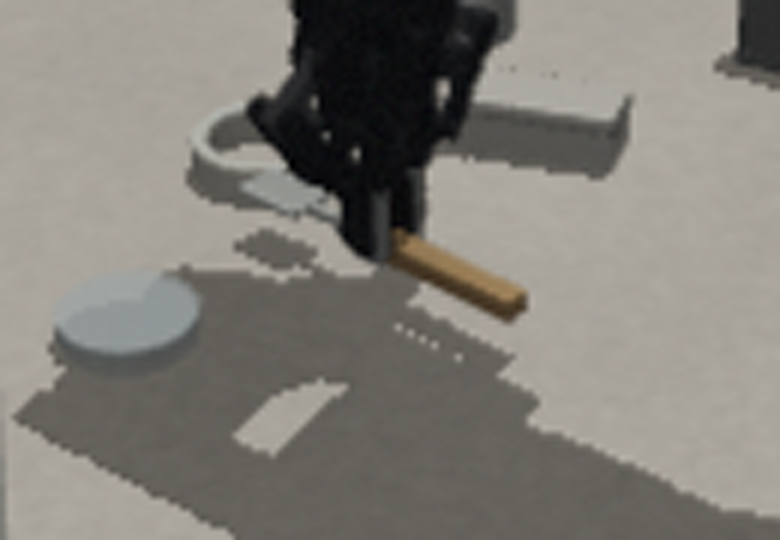

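The spatula is held level. Carrying it to the tray.

```bash
python3 -m jog '255 0 0 -30 0 0 0; 255 0 -8 -35 0 0 0; 255 0 -20 -25 0 0 -1'; python3 - <<'E'
from h import *
plan([507,365,120],184.5,0,n=6,vmax=39)
E
```

```text
clock: 22.88
eef_pos: [628.6, -26.1, 117.5]
tcp_rot: [-3.136, -0.008, 2.87]
contact_force: [1.1, 0.5, -0.2]
opening: 0.142
t22.88 q [-0.04  0.49  1.71 -0.    0.96 -1.34] p [628.6 -26.1 117.5] rpy [-3.136 -0.008  2.87 ] F [ 1.1  0.5 -0.2] op 0.14
target [507. 365. 120.] dist 409.6 ang 20.1 rows 11
total in tool axes [222.2 344.1  -2.5] [ -0.2  -0.5 -20.1]
  [20.2 31.3 -0.2] [-0.  -0.  -1.8]
  [19.2 31.9 -0.2] [-0.  -0.  -1.8]
  [18.2 32.5 -0.2] [-0.  -0.  -1.8]
  [17.1 33.1 -0.2] [-0.  -0.  -1.8]
  [16.1 33.6 -0.2] [-0.  -0.  -1.8]
  [15.  34.1 -0.2] [-0.  -0.  -1.8]
```

```bash
python3 -m jog '255 20 31 -2 0 0 -2; 255 19 32 -2 0 0 -2; 255 18 32 -1 0 0 -2; 255 17 33 -1 0 0 -2; 255 16 34 0 0 0 -2'; python3 - <<'E'
from h import *
plan([507,365,125],184.5,0,n=6,vmax=39)
E
```

```text
clock: 23.3
eef_pos: [579.7, 144.6, 134.1]
tcp_rot: [-3.138, 0.011, 3.036]
contact_force: [0.3, 0.8, -0.5]
opening: 0.141
t23.30 q [ 0.25  0.41  1.78 -0.01  0.93 -1.21] p [579.7 144.6 134.1] rpy [-3.138  0.011  3.036] F [ 0.3  0.8 -0.5] op 0.14
target [507. 365. 125.] dist 232.3 ang 10.6 rows 6
total in tool axes [ 95.6 211.6   7.4] [ -0.2   0.6 -10.5]
  [15.9 35.3  1.2] [-0.   0.1 -1.8]
  [14.8 35.7  1.3] [-0.   0.1 -1.8]
  [13.7 36.2  1.3] [-0.   0.1 -1.8]
  [12.6 36.6  1.4] [-0.   0.1 -1.8]
  [11.5 36.9  1.4] [-0.   0.1 -1.8]
  [10.3 37.3  1.5] [-0.   0.1 -1.8]
```

```bash
python3 -m jog '255 16 35 1 0 0 -2; 255 15 36 1 0 0 -2; 255 14 36 1 0 0 -2; 255 13 36 0 0 0 -2; 255 11 37 0 0 0 -2'; python3 -m jog '255 8 20 0 0 0 -1; 255 0 0 0 0 0 0'; python3 - <<'E'
from h import *
plan([507,365,70],184.5,0,n=6,vmax=39)
i=optics.camera_info("wrist"); im=optics.grab_frame("wrist"); save("pics/w18.png",im)
it=optics.camera_info("top"); t=optics.grab_frame("top"); save("pics/t18.png",t,(130,170,250,300),5)
import pickle; pickle.dump((i,im,it,t),open("f18.pkl","wb"))
E
```

```text
clock: 23.72
eef_pos: [514.1, 335.3, 132.9]
tcp_rot: [-3.139, 0.016, -3.065]
contact_force: [0.4, -0.3, -0.0]
opening: 0.142
clock: 23.88
eef_pos: [501.9, 362.3, 133.8]
tcp_rot: [-3.141, 0.018, -3.04]
contact_force: [0.0, 0.3, 0.1]
opening: 0.148
t23.88 q [ 0.63  0.44  1.74 -0.01  0.94 -1.04] p [501.9 362.3 133.8] rpy [-3.141  0.018 -3.04 ] F [0.  0.3 0.1] op 0.15
target [507. 365.  70.] dist 64.0 ang 1.7 rows 2
total in tool axes [-4.2  2.1 63.8] [0.  1.  1.3]
  [-2.1  1.1 31.9] [0.  0.5 0.7]
  [-2.4  1.1 31.9] [0.  0.5 0.7]
```

View pics/w18.png

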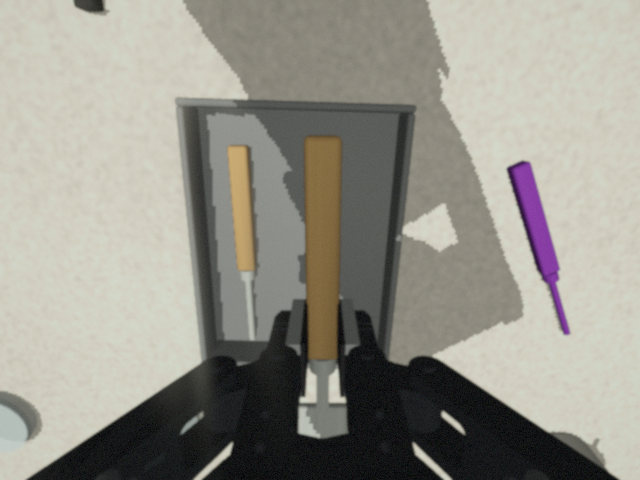

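View pics/t18.png

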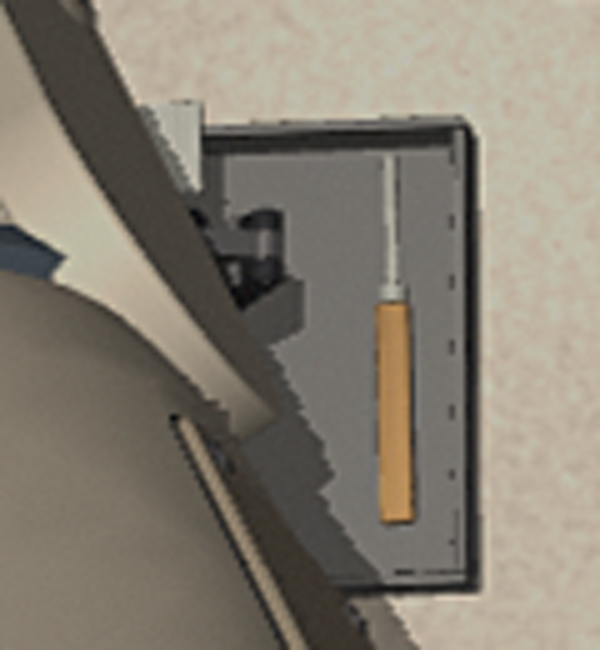

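```bash
python3 - <<'E'
from h import *
import pickle; i=pickle.load(open("f18.pkl","rb"))[0]
C=cast(i,[(178,98),(415,106)],36)[:,:2]; print(C.round(1), "width",np.hypot(*(C[1]-C[0])).round(1))
d=C[1]-C[0]; h=np.degrees(np.arctan2(d[1],d[0])); print("y-axis heading",h)
d/=np.hypot(*d); x=np.array([d[1],-d[0]]); cen=C.mean(0)+100*x; print("centre",cen.round(1),"tray target",(cen+22*d-3*x).round(1))
plan([*(cen+22*d-3*x),70],h-90+180,0,n=3,vmax=32)
E
```

```text
[[416.1 263.9]
 [405.9 409.7]] width 146.2
y-axis heading 93.99915736805008
centre [510.7 343.8] tray target [506.2 365.5]
t23.98 q [ 0.62  0.44  1.74 -0.01  0.94 -1.04] p [503.3 359.4 133.7] rpy [-3.14   0.018 -3.042] F [ 0.9 -0.9 -0.4] op 0.14
target [506.2 365.5  70. ] dist 64.0 ang 2.0 rows 3
total in tool axes [-2.3  5.9 63.7] [-0.1  1.   1.7]
  [-0.8  2.  21.2] [-0.   0.3  0.6]
  [-0.9  2.  21.2] [-0.   0.3  0.6]
  [-1.   2.  21.2] [-0.   0.3  0.6]
```

```bash
python3 -m jog '255 -1 3 21 0 1 1; 255 -1 3 21 0 0 1; 255 -1 1 21 0 0 0; 255 0 0 0 0 0 0'; python3 - <<'E'
from h import *
plan([506.2,365.5,30],184.2,0,n=6,vmax=20)
E
```

```text
clock: 24.32
eef_pos: [510.0, 362.8, 71.4]
tcp_rot: [-3.141, 0.005, -3.084]
contact_force: [-0.8, -0.8, -0.6]
opening: 0.14
t24.32 q [ 0.62  0.54  1.75 -0.    0.85 -1.01] p [510.  362.8  71.4] rpy [-3.141  0.005 -3.084] F [-0.8 -0.8 -0.6] op 0.14
target [506.2 365.5  30. ] dist 41.7 ang 0.9 rows 3
total in tool axes [ 3.9  3.  41.4] [-0.   0.3 -0.9]
  [ 1.3  1.  13.8] [-0.   0.1 -0.3]
  [ 1.3  1.  13.8] [-0.   0.1 -0.3]
  [ 1.2  1.  13.8] [-0.   0.1 -0.3]
```

```bash
python3 -m jog '255 2 1 15 0 0 -1; 255 2 1 15 0 0 0; 255 1 1 12 0 0 0; 255 0 0 0 0 0 0'; python3 - <<'E'
from h import *
plan([506.2,365.5,13],184.2,0,n=6,vmax=20)
save("pics/s19.png",optics.grab_frame("side"),(180,270,340,390),5)
E
```

```text
clock: 24.65
eef_pos: [508.6, 360.5, 30.5]
tcp_rot: [-3.141, 0.006, -3.072]
contact_force: [-1.0, -0.4, -1.3]
opening: 0.147
t24.65 q [ 0.62  0.59  1.77 -0.01  0.77 -1.02] p [508.6 360.5  30.5] rpy [-3.141  0.006 -3.072] F [-1.  -0.4 -1.3] op 0.15
target [506.2 365.5  13. ] dist 18.4 ang 0.4 rows 1
total in tool axes [ 2.1  5.2 17.5] [-0.1  0.4 -0.2]
  [ 2.1  5.2 17.5] [-0.1  0.4 -0.2]
```

View pics/s19.png

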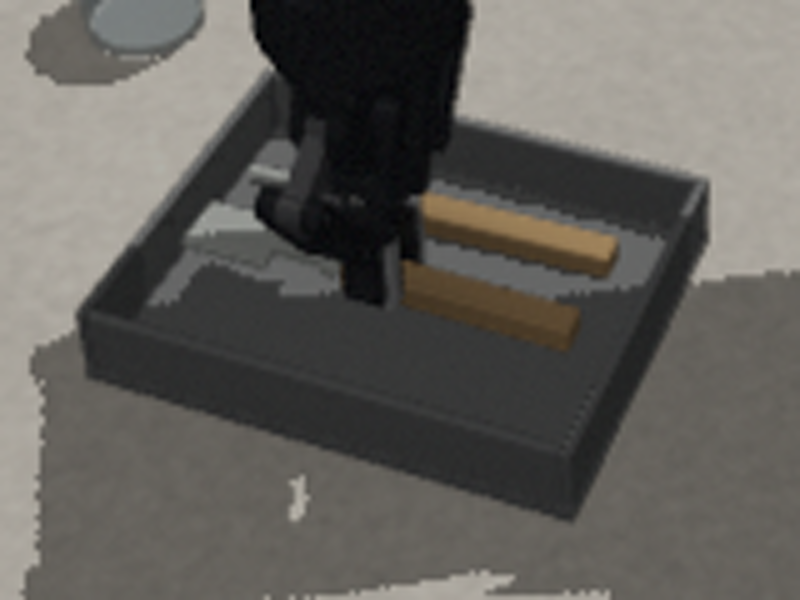

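```bash
python3 -m jog '255 2 5 9 0 0 0; 255 0 1 8 0 0 0; 255 0 0 0 0 0 0';  python3 -m jog '255 0 0 3 0 0 0'; python3 -m jog '255 0 0 2 0 0 0'; python3 -m jog '255 0 0 2 0 0 0'
```

```text
clock: 24.95
eef_pos: [509.1, 367.2, 16.2]
tcp_rot: [3.14, 0.011, -3.074]
contact_force: [-0.8, -0.1, 0.2]
opening: 0.143
clock: 25.03
eef_pos: [509.6, 367.7, 13.7]
tcp_rot: [3.139, 0.012, -3.074]
contact_force: [-0.1, -0.2, 0.1]
opening: 0.142
clock: 25.12
eef_pos: [509.5, 367.9, 11.5]
tcp_rot: [3.139, 0.012, -3.074]
contact_force: [-0.4, -0.2, 0.2]
opening: 0.143
clock: 25.2
eef_pos: [509.8, 368.1, 9.6]
tcp_rot: [3.139, 0.012, -3.074]
contact_force: [-0.6, 0.3, -0.4]
opening: 0.144
```

```bash
python3 -m jog '255 0 0 1 0 0 0'; python3 -m jog '255 0 0 2 0 0 0'; python3 -m jog '255 0 0 0 0 0 0'
```

```text
clock: 25.28
eef_pos: [509.7, 368.2, 8.5]
tcp_rot: [3.139, 0.012, -3.073]
contact_force: [-0.1, -1.7, 2.2]
opening: 0.141
clock: 25.37
eef_pos: [509.8, 368.2, 8.0]
tcp_rot: [3.139, 0.012, -3.073]
contact_force: [-11.1, -7.2, 43.3]
opening: 0.143
clock: 25.45
eef_pos: [509.9, 368.3, 8.9]
tcp_rot: [3.139, 0.012, -3.073]
contact_force: [-0.4, 0.3, -0.3]
opening: 0.144
```

Contact with the tray floor. I'll open partway, since the wall and the probe are both near, and lift off.

```bash
python3 -m jog '210 0 0 0 0 0 0; 190 0 0 0 0 0 0; 180 0 0 0 0 0 0; 170 0 0 0 0 0 0; 165 0 0 -3 0 0 0'; python3 -m jog '165 0 0 -15 0 0 0; 165 0 0 -30 0 0 0; 165 0 0 -40 0 0 0; 165 0 0 -40 0 0 0'
```

```text
clock: 25.87
eef_pos: [510.0, 368.4, 12.1]
tcp_rot: [3.139, 0.013, -3.073]
contact_force: [0.5, 0.4, -0.3]
opening: 0.352
clock: 26.2
eef_pos: [503.3, 364.3, 131.7]
tcp_rot: [-3.135, -0.002, -3.073]
contact_force: [0.6, 0.1, 0.3]
opening: 0.354
```

```bash
python3 -m jog '165 40 0 -5 0 0 0; 165 40 -5 0 0 0 0; 165 30 -20 0 0 0 0; 165 10 -40 0 0 0 0; 165 0 -40 0 0 0 0'; python3 -m jog '165 0 -40 -10 0 0 0; 165 0 -40 -10 0 0 0; 165 0 -40 0 0 0 0;165 0 -40 0 0 0 0;165 0 0 0 0 0 0'; python3 - <<'E'
from h import *
st()
t=optics.grab_frame("top"); save("pics/t20.png",t)
s=optics.grab_frame("side"); save("pics/s20.png",s,(180,130,420,390),3 and 2.3)
np.save("t20.npy",t)
E
```

```text
clock: 26.62
eef_pos: [393.3, 258.8, 147.1]
tcp_rot: [3.133, 0.017, -3.069]
contact_force: [1.2, -0.8, -0.3]
opening: 0.353
clock: 27.03
eef_pos: [401.5, 88.8, 167.5]
tcp_rot: [3.135, 0.019, -3.067]
contact_force: [-0.2, 0.4, 0.3]
opening: 0.354
t27.03 q [ 0.21  0.09  2.14  0.01  0.89 -1.44] p [401.5  88.8 167.5] rpy [ 3.135  0.019 -3.067] F [-0.2  0.4  0.3] op 0.35
```

View pics/t20.png

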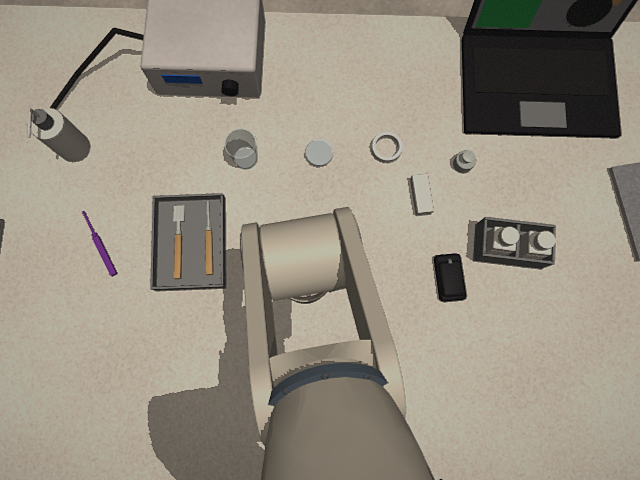

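View pics/s20.png

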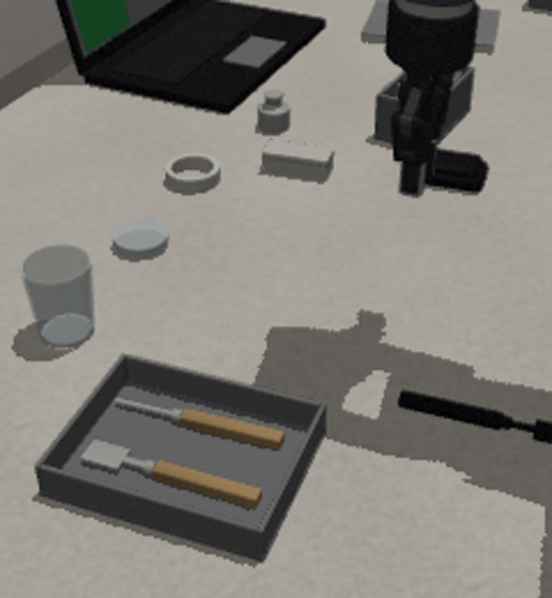

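The top view shows the spatula at (179,240) beside the probe at (208,237) in the tray. The two caps are in the box at (508,238) and (543,241), and the bystanders haven't moved. One last numeric check:

```bash
python3 - <<'E'
from h import *
t=np.load("t20.npy"); i=optics.camera_info("top")
save("pics/t21.png",t,(465,205,565,275),7)
a=np.radians(-4.8); c=np.array([526,-336])
for uv in [(509,236.5),(543.5,239.5)]:
    p=cast(i,[uv],106)[0,:2]-c; print("cap in box frame",np.round([p@[np.cos(a),np.sin(a)],p@[-np.sin(a),np.cos(a)]],1))
a=np.radians(4.2); c=np.array([511,343.5]); P=cast(i,[(177.5,277),(179,234),(179,206)],16)[:,:2]-c
print("spatula in tray",[np.round([p@[np.cos(a),np.sin(a)],p@[-np.sin(a),np.cos(a)]],1) for p in P])
b=cv2.imread("pics/top0.png")[:,:,::-1]; d=cv2.absdiff(b,t).max(2)
for n,(x0,y0,x1,y1) in dict(beaker=(222,128,260,170),dish=(300,136,336,168),tape=(368,130,404,164),weight=(448,148,480,174),case=(408,170,436,218),mouse=(432,250,468,304)).items(): print(n,(d[y0:y1,x0:x1]>40).mean().round(3))
E
```

```text
cap in box frame [-5.9 34.8]
cap in box frame [ -4.1 -31.8]
spatula in tray [array([-74.8,  23.7]), array([17.6, 21.8]), array([79.6, 22.7])]
beaker 0.0
dish 0.0
tape 0.0
weight 0.0
case 0.0
mouse 0.0
```

View pics/t21.png

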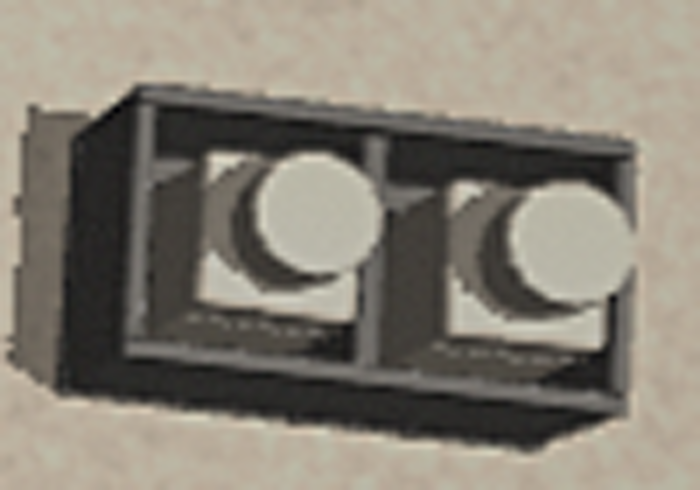

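Both bottles stand upright, one in each compartment, and the bystanders show no pixel change. Handing in.

```bash
python3 -c "
from h import *
st(); print(ticket.sign_off())"
```

```text
t27.13 q [ 0.22  0.09  2.14  0.01  0.89 -1.43] p [401.9  92.7 167.5] rpy [ 3.133  0.019 -3.067] F [-0.2  0.5  0.2] op 0.35
the job is handed in; nothing more can be done
None
```

I finished the job and handed it in at about 27 s of the 72 s allowed; sign-off gives no verdict. I stood bottle_a upright on the bench and let go of it, put both bottles into the box by their caps, and laid the spatula in the tray beside the probe.

**Last checks, from the final pictures:**
- **Bottles:** both look upright, one per compartment. The caps measure about (-6, +35) and (-4, -32) mm in the box frame. Each touched the floor at the height I expected.
- **Spatula:** it lies flat in the tray about 22 mm from the centre line, on the side away from the probe. It measured within about 1 to 3 mm of its true length, so its position is good to a few mm.
- **Other things on the bench:** the areas around the six bystanders show no change from the first top view. The probe lies flat in its place.
- **Robot:** it was clear of everything, with no contact force.

Pressing down to feel for contact gave brief readings of 41 to 50 N at the wrist, below the 120 N limit. That load went through the held object rather than the arm or gripper body, as far as I can tell. No check failed or disagreed.

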